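# Try out the locking lid stay of a stone case

## Task

Try out the folding stay on the steel case: raise the lid by its front bar past the stay's lock point, let it settle back onto the locked stay and let go, so that the stay alone holds it open. Then take the stay's side handle, lift slightly until the stay comes out of its lock, fold the knee back and lower the lid with the handle until it is fully shut; do not force the stay against its lock or its end stop, do not let the lid drop, and leave the oilstone, the cup and the jar where they stand.

Things in the scene. Friction and masses are not known exactly. Their poses are not given: they have to be found in the camera images.
- case: Grey sheet-steel case, fixed, 130 (x) x 200 (y) x 80 mm high, walls 4 mm, stone sticks inside. Origin at the centre of its underside on the bench; x points to the hinge side, y to its left, z up (coordinates x, y, z elsewhere are in this frame, mm). The folding stay lies in the upright plane y=-111, just outside the right-hand wall.
- lid_hinge (a point): Middle of the lid's hinge line (along y), at x=65, z=84. The lid is a grey plate 8 mm thick, mid-plane at z=84 when shut, 0.45 to 1 kg.
- lid_bar (a point): Middle of the lid's front bar: round steel bar 10 mm thick along y, 104 mm free between two arms, in the lid's mid-plane; at x=-105, z=84 when shut, 40 mm in front of the case wall. It moves on a circle of 170 mm about the hinge line.
- lid (a joint): Lid angle, rad: 0 shut, grows as it opens. Resting on the locked stay: 1.194 (68 degrees). The stay is pulled to its end stop somewhere between 1.30 and 1.46.
- foot_pin (a point): Pin on which the stay's lower link turns on the case wall: x=-45, y=-111, z=39.
- lid_pin (a point): Pin that joins the stay's upper link to the lid, 90 mm from the hinge line in the lid's mid-plane; x=-25, y=-111, z=84 when shut.
- stay_handle (a point): Middle of the free part of the stay's side handle: round steel rod 10 mm thick along y, fixed to the upper link 28 mm above the knee pin on the line to the lid pin; it reaches from the link (y=-117) to a black end knob (y=-193). This point is at y=-162. Shut: x=10, z=56. Locked open: x=9, z=129; pulled straight out by 10 mm: x=19, z=134. Nothing stands above it at y < -122.
- stay_lower: Lower link with a dark clamp sleeve; origin at the foot pin, z along the link. While the links are in line, the upper link's tongue stands in the sleeve's socket (lock). Pulled apart along their line by 5 to 15 mm it is free and the knee can fold; 2.5 mm further is a hard end stop. Both move with the sleeve, clamped differently each time and not measured: find them by feel. Lid rises 0.015 rad per mm.
- stay_pin: Knee pin (12 mm across, dark) in a slot of the lower link, carrying the upper link. Foot pin to knee pin 77 mm when seated, more when pulled out; knee pin to lid pin 73 mm. Forces of over 45 N between the knee and the socket or end stop would damage the stay (a push across the handle reaches the lock about doubled, a pull on the lid bar twice).
- stay_upper (a joint): Knee angle, rad: 0 fully folded (lid shut), 2.475 links in line (locked or pulled out straight). The knee folds down and back, towards +x; shut it is at x=32, z=38. A weak spring (0.03 to 0.08 N m) tends to straighten it. As the lid is raised, the tongue first rubs over the edge of the socket (several N at the bar) and only then the knee comes straight: raise on until it is straight and tight.
- oilstone: Bystander: grey oilstone block 72 x 30 x 22 mm in front of the case; origin at the centre of its underside.
- cup: Bystander: small turned aluminium cup, 33 mm across, 34 mm high, to the right in front of the case; origin at the centre of its underside.
- jar: Bystander: paste jar with black lid, 55 mm across, 46 mm high, behind the case; origin at the centre of its underside.

How it is judged:
On the way, in this order (a step that is already met when the one before it is completed fails the run):
1. the lid stands open on the locked stay, untouched and at rest (value of joint lid between 1.16 and 1.23 rad and value of joint stay_upper above 2.41 rad and contact force between the fingers and case below 0.3 N and angular speed of stay_lower below 0.05 rad/s), for 0.4 s.
2. the knee is folded by more than 0.4 rad with the lid still up, not dropped (value of joint stay_upper below 2 rad and value of joint lid above 0.6 rad), for 0.05 s.
At the end, for the whole second after the job is handed in: The lid is fully shut (angle under 0.03 rad) and at rest, let go, and the oilstone, cup and jar are within 20 mm of where they stood (value of joint lid below 0.03 rad and velocity of joint lid between -0.05 and 0.05 rad/s and contact force between the fingers and case below 0.3 N and distance of each of oilstone, cup, jar from where it was at the start of the episode below 0.02 m); the robot touches nothing.
It fails at once if more than 45 N between the tongue or knee pin and the socket or end stop (the stay is forced) (contact force between stay_pin and stay_lower above 45 N).
It fails at once if the lid drops or slams (closes faster than 3 rad/s) (velocity of joint lid below -3 rad/s).
It fails at once if the oilstone is moved more than 20 mm (distance of oilstone from where it was at the start of the episode above 0.02 m).
It fails at once if the cup is moved more than 20 mm (distance of cup from where it was at the start of the episode above 0.02 m).
It fails at once if the jar is moved more than 20 mm (distance of jar from where it was at the start of the episode above 0.02 m).
It also fails if it takes over 72 s, if anything falls off the work surface, if the arm or the gripper's body presses on something with over 40 N, if the wrist force passes 120 N, or if a joint passes its speed limit or range.

## Robot

A 6-joint arm with a two-finger parallel gripper is mounted at the origin on a cart in front of the work surface, level with it; the furniture and walls round the work are solid. World frame = base frame: x ahead of the robot, y to its left, z up, the work surface at z = 0. Lengths are in m, angles in rad, forces in N, time in s.
With the tool pointing down it reaches from about 0.275 to 0.975 m from the base axis. Payload 8.4 kg.
Tool frame: the origin (TCP) lies between the finger pads; the fingertips stand 19 mm ahead of it and the grasp point (between the pads) is the TCP (arm.tips_ahead is the z of the fingertips in the tool frame, in m); z points along the fingers, y is the direction in which the jaws open and shut (so a half turn about z gives the same grasp; the last joint's range is limited). The gripper opens to 92 mm and grips with 3 to 60 N. Pads are 20 mm wide; open, the fingers measure 128 mm over their backs; the gripper's body (75 mm by 189 mm) begins 69 mm behind the grasp point.
Start: joints at [1.327, 0.353, 1.633, -0, 1.155, -0.002], TCP at [0.15, 0.607, 0.234] pointing down, gripper open.
Joint ranges: [-2.63, 2.63], [-0.92, 2.1], [0.06, 2.66], [-1.3, 4.44], [0, 2.69], [-3.02, 3.02]. Speed limits (rad/s): [2.22, 2.22, 2.79, 3.14, 3.14, 3.14].

## Interface

Orientations are given as a unit quaternion [w, x, y, z].
In Python, from bench import sensors, snapshot, calibration, arm gives the robot as it stands.
- The arm moves only by the shell command python3 -m inch 'ROWS' [FORCE]. ROWS is text: rows parted by semicolons, each of 7 numbers parted by spaces: the shift along the tool's x, y, z in units of 0.12 m (1.0 is 0.12 m), then the turn, a rotation vector about the tool's x, y, z in units of 90 degrees (1.0 is 90 degrees), then the gripper command: -1 is shut, 1 is fully open, values between are in proportion. In form: dx dy dz ax ay az gripper; .... A call has 1 to 20 rows; each row shifts and turns the commanded pose from where the row before left it, along the tool's axes as they then stand; what a row does not reach is not made up. A row lasts 1/10 s, in which the tool goes at most 50 mm and 8.59 degrees, less where a joint would pass 70% of its speed; a pose out of reach is approached as far as the arm can. A call with a number of a shift or a turn outside -1 to 1 is refused whole. A call with a gripper value outside its range is refused whole. The fingers move at their own pace and stop on an object; FORCE is the grip in N (left out, the last holds). Time passes only in rows, so rows that do not move let the fingers close. It gives the time, the measured TCP pose, the force and the opening at its end, in the units of the state.
- sensors.get_state(): the state, without advancing time (a new reading comes with each control period).
- snapshot(name): name is "side" or "top"; returns the picture (480x640x3 uint8, red, green, blue); there is no depth.
- calibration(name): a dict with "fx", "fy", "cx", "cy" (pixels), "k1" (the pictures are not rectified: a ray, as slopes to the right and down, at radius r is drawn at 1 + k1 r^2 times it, then the intrinsics apply), "T" (4x4, takes a point from camera to world coordinates). Camera axes: x right, y up, looking along -z (the intrinsics and any distortion apply to the point x, -y, -z); pixel columns grow to the right and rows downward; lengths in m; the calibration is good to about 2 mm. A picture is of the moment at which its call begins. calibration takes no time and is no camera call.
- arm.job_done(): hands the job in, once; it reports no verdict.
The state is a dict: "time_s": time; "joint_positions": joint angles; "dq": joint speeds; "effort": joint torques, N m; "position": TCP position; "tool_rot": TCP orientation; "contact_force": force on the tool from outside, world axes, zero at the start; "moment": the same for the moment, N m; "width": finger opening in m.
Only numpy, scipy, OpenCV 4.12 (cv2) and the standard library are available. Lean on these libraries where they do the work, as an engineer would, in place of code of your own. Each camera call takes 0.05 s, during which the arm holds its last target.

## Working session

There is one attempt and no reset: what is moved stays moved. The work goes in short steps, Python scripts to look and compute and a shell command to move; the robot and the scene stay as the last step left them, time stands still between calls to the robot, and variables do not carry over. Pictures are saved under pics/ and viewed, and the job is handed in when it is done.

```bash
ls; mkdir -p pics; python3 - <<'E'
from bench import sensors, snapshot, calibration, arm
import cv2, numpy as np
print(sensors.get_state())
for n in("side","top"):
    c=calibration(n);print(n,{k:(np.round(v,4).tolist()) for k,v in c.items()})
    cv2.imwrite(f"pics/{n}0.png",snapshot(n)[:,:,::-1])
E
```

```text
pics
{'time_s': 0.0, 'joint_positions': array([ 1.32662742e+00,  3.53640037e-01,  1.63409335e+00, -6.50758217e-06,
        1.15523009e+00, -2.40445538e-03]), 'dq': array([-1.16623416e-05,  3.98758062e-04, -1.20636828e-04,  3.30574929e-04,
        3.25591773e-04, -7.92419970e-04]), 'effort': array([-2.28872275e-03, -5.93842542e+01, -3.34216619e+01,  6.96769869e-02,
        2.36835546e-02, -1.29721248e-04]), 'position': array([0.14952891, 0.60637709, 0.23288621]), 'tool_rot': array([-8.13351994e-05,  1.20586710e-01,  9.92702562e-01, -6.80577955e-04]), 'contact_force': array([0.02968236, 0.64439346, 0.28079692]), 'moment': array([-0.0449452 , -0.00352638,  0.00131588]), 'width': 0.091944390206917}
side {'fx': 448.0054, 'fy': 448.0054, 'cx': 313.6548, 'cy': 236.3292, 'k1': -0.0557, 'T': [[0.9757, 0.1111, -0.1886, 0.3625], [-0.2175, 0.3964, -0.8919, -0.5963], [-0.0243, 0.9113, 0.411, 0.4176], [0.0, 0.0, 0.0, 1.0]]}
top {'fx': 519.5611, 'fy': 519.5611, 'cx': 308.5164, 'cy': 230.3573, 'k1': -0.027, 'T': [[-0.0152, 0.9825, -0.1857, 0.3811], [-0.9998, -0.0173, -0.01, 0.1666], [-0.013, 0.1855, 0.9826, 0.9377], [0.0, 0.0, 0.0, 1.0]]}
```

View pics/side0.png

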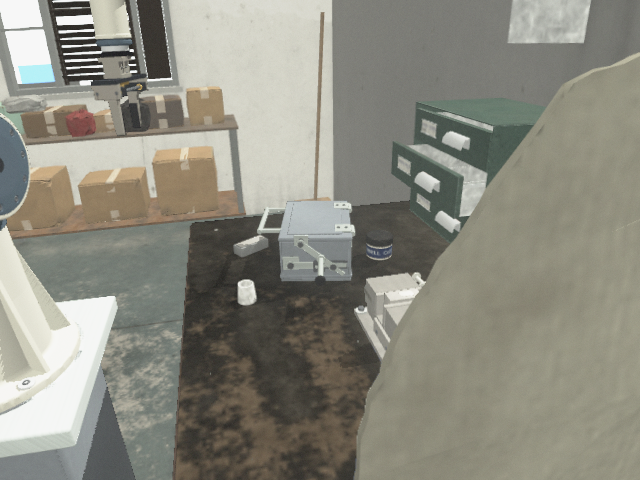

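View pics/top0.png

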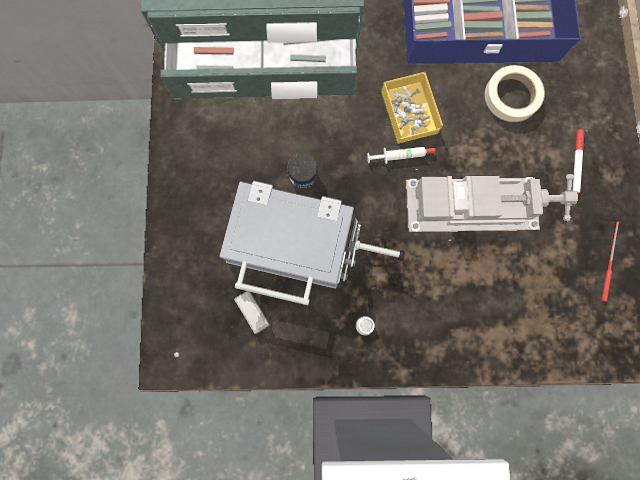

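```bash
cat > h.py <<'E'
from bench import sensors, snapshot, calibration, arm
import cv2, numpy as np
from scipy.spatial.transform import Rotation as R
def ray(n,u,v):
    c=calibration(n); K=np.array([[c['fx'],0,c['cx']],[0,c['fy'],c['cy']],[0,0,1.]])
    p=cv2.undistortPoints(np.array([[[u,v]]],float),K,np.array([c['k1'],0,0,0.]))[0,0]
    T=np.array(c['T']); d=T[:3,:3]@np.array([p[0],-p[1],-1.]); return T[:3,3],d/np.linalg.norm(d)
def onz(n,u,v,z):
    o,d=ray(n,u,v); return o+d*(z-o[2])/d[2]
def proj(n,P):
    c=calibration(n);T=np.array(c['T']); q=(np.atleast_2d(P)-T[:3,3])@T[:3,:3]
    x=q[:,0]/-q[:,2];y=-q[:,1]/-q[:,2];f=1+c['k1']*(x*x+y*y)
    return np.c_[c['cx']+c['fx']*x*f,c['cy']+c['fy']*y*f]
def tri(u1,u2):
    o1,d1=ray('side',*u1);o2,d2=ray('top',*u2)
    s=np.linalg.lstsq(np.c_[d1,-d2],o2-o1,rcond=None)[0]
    a=o1+d1*s[0];b=o2+d2*s[1];return (a+b)/2,np.linalg.norm(a-b)
def crop(n,name,x0,y0,w,h,s,img=None):
    im=snapshot(n)[:,:,::-1] if img is None else img
    cv2.imwrite(name,cv2.resize(im[y0:y0+h,x0:x0+w],None,fx=s,fy=s,interpolation=cv2.INTER_CUBIC))
E
python3 - <<'E'
from h import *
crop('side','pics/s1.png',220,180,190,140,4,cv2.imread('pics/side0.png'))
crop('top','pics/t1.png',210,170,200,150,4,cv2.imread('pics/top0.png'))
E
```

```text
(no output)
```

View pics/s1.png

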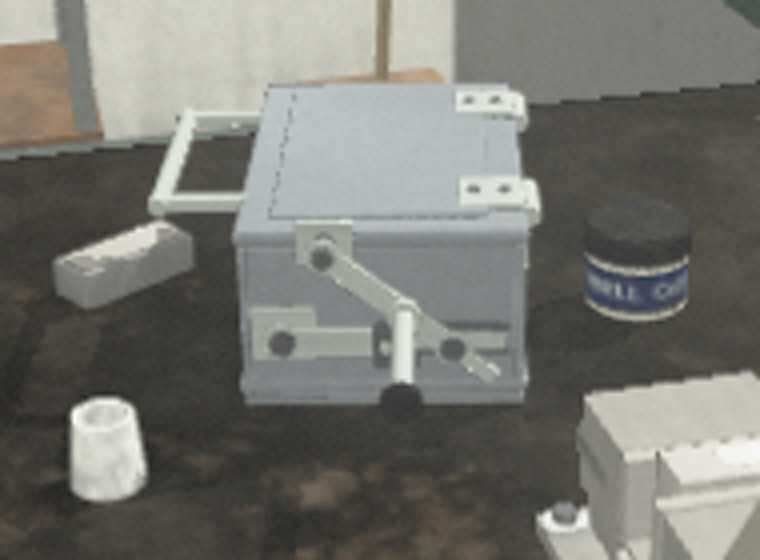

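View pics/t1.png

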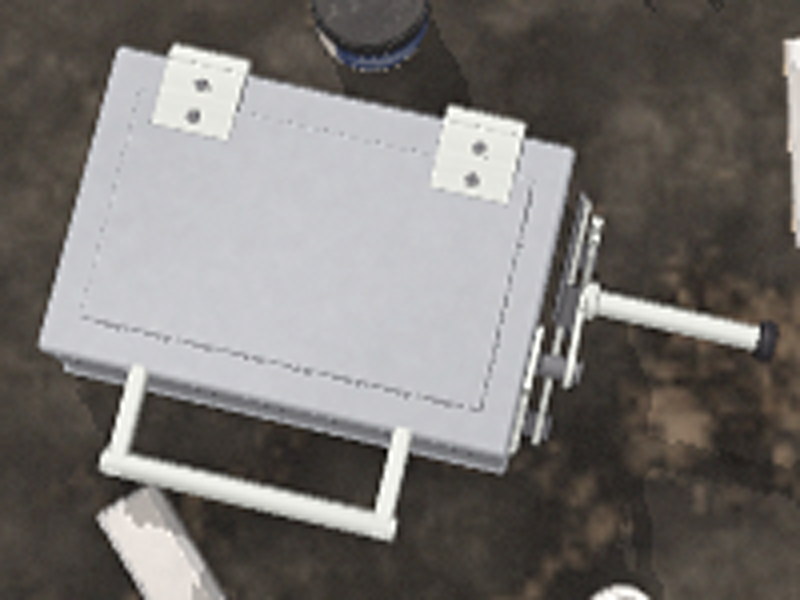

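```bash
python3 - <<'E'
from h import *
S=lambda x,y:((x+.5)/4-.5+220,(y+.5)/4-.5+180)
T=lambda x,y:((x+.5)/4-.5+210,(y+.5)/4-.5+170)
pts={'barL':(S(188,115),T(107,462),(-105,57,84)),'barR':(S(157,205),T(388,530),(-105,-57,84)),
'knob':(S(400,400),T(766,340),(10,-197,56)),
'lcBR':(S(525,222),T(573,152),None),'lcFR':(S(238,222),T(503,468),None),'lcFL':(S(268,86),T(40,348),None),'hroot':(S(405,305),T(590,300),(10,-117,56))}
A=[];B=[]
for k,(s,t,c) in pts.items():
    p,e=tri(s,t);print(k,np.round(p*1e3,1),'miss',round(e*1e3,1))
    if c: A.append(c);B.append(p*1e3)
A=np.array(A,float);B=np.array(B)
a=A[:,:2]-A[:,:2].mean(0);b=B[:,:2]-B[:,:2].mean(0)
yaw=np.arctan2((a[:,0]*b[:,1]-a[:,1]*b[:,0]).sum(),(a*b).sum())
Rz=np.array([[np.cos(yaw),-np.sin(yaw)],[np.sin(yaw),np.cos(yaw)]])
o=B[:,:2].mean(0)-Rz@A[:,:2].mean(0)
print('yaw',yaw,np.degrees(yaw),'o',o,'res',B[:,:2]-(A[:,:2]@Rz.T+o))
# check lid corners from top at z=88
for x,y in((573,152),(503,468),(40,348),(120,48)):
    p=onz('top',*T(x,y),.088)[:2]*1e3;print(np.round((p-o)@Rz,1))
# bystanders
print('cup',onz('top',*T(620,610),.034),'oil',onz('top',*T(155,495),.022))
E
```

```text
barL [451.8 295.3  84. ] miss 2.2
barR [422.6 180.2  83.8] miss 1.7
knob [501.5  18.2  56.9] miss 2.3
lcBR [578.1 100.5  90.6] miss 1.1
lcFR [450.4 132.7  91.5] miss 6.2
lcFL [499.4 323.4  85.7] miss 2.0
hroot [520.5  92.9  60.6] miss 0.3
yaw -0.24783825650534974 -14.200086099637259 o [539.41314978 211.08173041] res [[ 0.24461004  3.19610167]
 [-1.01649007 -1.3982387 ]
 [ 0.71204075  0.52315583]
 [ 0.05983928 -2.3210188 ]]
[ 65.8 -97.7]
[-69.8 -98.4]
[-65.5  98.7]
[66.3 99.2]
cup [0.39030057 0.08208406 0.034     ] oil [0.44335383 0.28327823 0.022     ]
```

```bash
python3 -m inch '-0.2784 -0.2197 0 0 0 0 -0.435;-0.2784 -0.2197 0 0 0 0 -0.435;-0.2784 -0.2197 0 0 0 0 -0.435;-0.2784 -0.2197 0 0 0 0 -0.435;-0.2784 -0.2197 0 0 0 0 -0.435;-0.2784 -0.2197 0 0 0 0 -0.435;-0.2784 -0.2197 0 0 0 0 -0.435;-0.2784 -0.2197 0 0 0 0 -0.435;-0.2784 -0.2197 0 0 0 0 -0.435;-0.2784 -0.2197 0 0 0 0 -0.435;-0.2784 -0.2197 0 0 0 0 -0.435' 20
python3 -m inch '0 0 0 0 0 0.0837 -0.435;0 0 0 0 0 0.0837 -0.435;0 0 0 0 0 0.0837 -0.435;0 0 0 0 0 0.0837 -0.435;0 0 0 0 0 0.0837 -0.435;0 0 0 0 0 0.0837 -0.435;0 0 0 0 0 0.0837 -0.435;0 0 0 0 0 0.0837 -0.435;0 0 0 0 0 0.0837 -0.435;0 0 0 0 0 0.0837 -0.435;0 0 0 0 0 0.0837 -0.435;0 0 0 0 0 0.0837 -0.435;0 0 0 0 0 0 -0.435'
cat >> h.py <<'E'
YAW=-0.2478; O=np.array([539.3,211.2])
C=np.array([[np.cos(YAW),-np.sin(YAW),0],[np.sin(YAW),np.cos(YAW),0],[0,0,1]])
def case(p): # world m -> case mm
    p=np.asarray(p)*1e3; return C.T@(p-np.r_[O,0])
def st():
    s=sensors.get_state(); T=R.from_quat(s['tool_rot'],scalar_first=True).as_matrix()
    return s,T
def show():
    s,T=st(); print('t',round(s['time_s'],2),'tcp case',np.round(case(s['position']),1),'F case',np.round(C.T@s['contact_force'],1),'M',np.round(C.T@s['moment'],2),'w',round(s['width']*1e3,1)); return s,T
E
python3 - <<'E'
from h import *
s,T=show(); print(np.round(C.T@T,4))
E
```

```text
time_s: 1.2
position: [0.4377, 0.2357, 0.2335]
tool_rot: [-0.0, 0.121, 0.993, -0.0]
contact_force: [0.2, 1.0, 0.1]
width: 0.0258
time_s: 2.5
position: [0.4368, 0.2371, 0.2333]
tool_rot: [-0.0, 0.79, 0.613, -0.0]
contact_force: [0.0, -0.1, 0.1]
width: 0.0258
t 2.5 tcp case [-105.7    0.   233.3] F case [ 0.1 -0.1  0.1] M [-0.11  0.02  0.06] w 25.8
[[ 2.9e-03  1.0e+00 -4.0e-04]
 [ 1.0e+00 -2.9e-03 -4.0e-04]
 [-4.0e-04 -4.0e-04 -1.0e+00]]
```

```bash
python3 -m inch '0 0 0.3 0 0 0 -0.435;0 0 0.3 0 0 0 -0.435;0 0 0.3 0 0 0 -0.435;0 0 0.2 0 0 0 -0.435;0 0 0.144 0 0 0 -0.435;0 0 0 0 0 0 -0.435'
python3 - <<'E'
from h import *
show()
crop('side','pics/s2.png',220,120,190,180,4);crop('top','pics/t2.png',180,150,220,180,3.5)
E
```

```text
time_s: 3.1
position: [0.4354, 0.2364, 0.0821]
tool_rot: [-0.0, 0.788, 0.615, -0.002]
contact_force: [-0.7, -0.3, -0.0]
width: 0.0261
t 3.1 tcp case [-106.9   -1.1   82.1] F case [-0.6 -0.5 -0. ] M [-0.08  0.05 -0.05] w 26.1
```

View pics/s2.png

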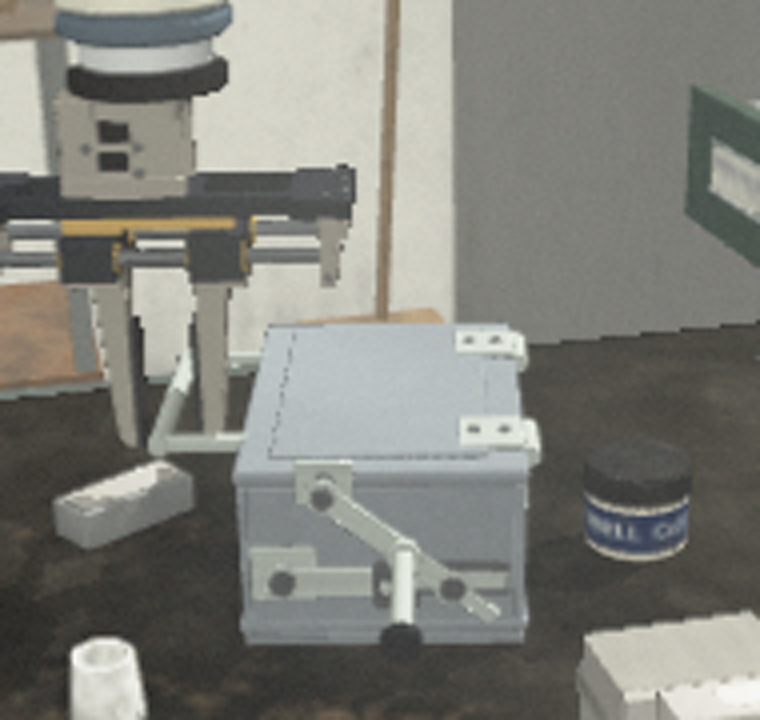

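View pics/t2.png

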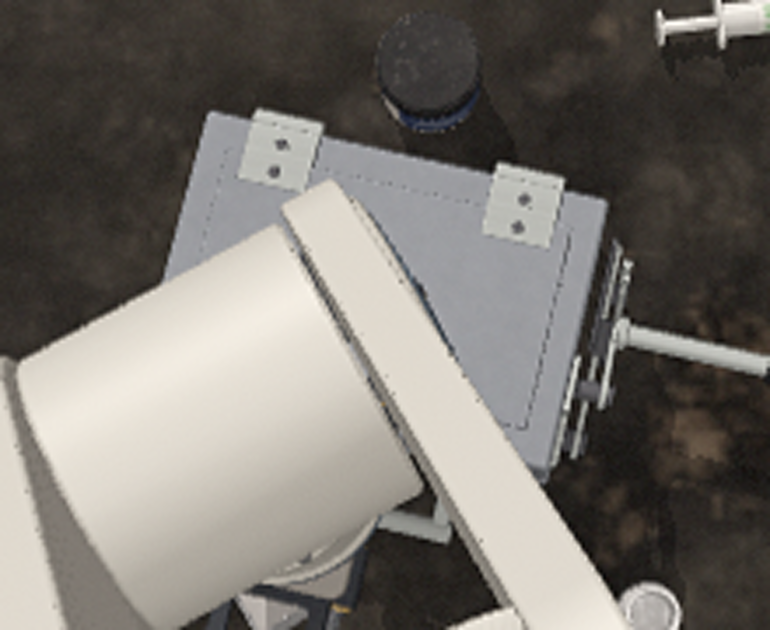

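```bash
python3 -m inch '0 0 0 0 0 0 -1;0 0 0 0 0 0 -1;0 0 0 0 0 0 -1;0 0 0 0 0 0 -1' 20
python3 - <<'E'
from h import *
show()
import numpy as np
# planned bar path with vertical tool; current case frame
prev=None
for th in np.arange(0,1.45,0.08):
    b=np.array([65-170*np.cos(th),84+170*np.sin(th)])
    if prev is not None: d=(b-prev)/120; print(round(th,3),np.round(b,1),'dy %.4f dz %.4f'%(d[0],-d[1]))
    prev=b
E
```

```text
time_s: 3.6
position: [0.4377, 0.2376, 0.0853]
tool_rot: [0.0, 0.789, 0.614, 0.001]
contact_force: [-0.1, -0.4, 6.0]
width: 0.0093
t 3.6 tcp case [-104.9    0.7   85.3] F case [-0.  -0.4  6. ] M [-0.16  0.    0.02] w 9.3
0.08 [-104.5   97.6] dy 0.0045 dz -0.1132
0.16 [-102.8  111.1] dy 0.0136 dz -0.1125
0.24 [-100.1  124.4] dy 0.0225 dz -0.1110
0.32 [-96.4 137.5] dy 0.0313 dz -0.1089
0.4 [-91.6 150.2] dy 0.0399 dz -0.1060
0.48 [-85.8 162.5] dy 0.0483 dz -0.1025
0.56 [-79.  174.3] dy 0.0563 dz -0.0983
0.64 [-71.4 185.5] dy 0.0640 dz -0.0935
0.72 [-62.8 196.1] dy 0.0712 dz -0.0881
0.8 [-53.4 206. ] dy 0.0781 dz -0.0821
0.88 [-43.3 215. ] dy 0.0844 dz -0.0756
0.96 [-32.5 223.3] dy 0.0901 dz -0.0686
1.04 [-21.1 230.6] dy 0.0953 dz -0.0612
1.12 [ -9.1 237. ] dy 0.0999 dz -0.0534
1.2 [  3.4 242.4] dy 0.1039 dz -0.0452
1.28 [ 16.3 246.9] dy 0.1072 dz -0.0368
1.36 [ 29.4 250.2] dy 0.1098 dz -0.0281
1.44 [ 42.8 252.5] dy 0.1117 dz -0.0193
```

```bash
python3 -m inch '0 0.0023 -0.0566 0 0 0 -1;0 0.0023 -0.0566 0 0 0 -1;0 0.0136 -0.1125 0 0 0 -1;0 0.0225 -0.1110 0 0 0 -1;0 0.0313 -0.1089 0 0 0 -1;0 0.0399 -0.1060 0 0 0 -1;0 0.0483 -0.1025 0 0 0 -1;0 0 0 0 0 0 -1'
python3 -c "
from h import *
show()"
```

```text
time_s: 4.4
position: [0.4557, 0.2327, 0.1642]
tool_rot: [-0.0, 0.79, 0.614, 0.0]
contact_force: [-3.4, 4.6, -1.7]
width: 0.0091
t 4.4 tcp case [-86.3   0.3 164.2] F case [-4.4  3.6 -1.7] M [ 0.59  0.87 -0.01] w 9.1
```

```bash
python3 -m inch '0 0.0563 -0.0983 0 0 0 -1;0 0.0640 -0.0935 0 0 0 -1;0 0.0712 -0.0881 0 0 0 -1;0 0.0781 -0.0821 0 0 0 -1;0 0.0844 -0.0756 0 0 0 -1;0 0.0901 -0.0686 0 0 0 -1;0 0 0 0 0 0 -1'
cat >> h.py <<'E'
def bar():
    s,T=show(); p=case(s['position']); th=np.arctan2(p[2]-84,65-p[0]); F=C.T@s['contact_force']
    print('th %.3f r %.1f Ft %.1f Fr %.1f'%(th,np.hypot(p[2]-84,65-p[0]),F[0]*np.sin(th)+F[2]*np.cos(th),-F[0]*np.cos(th)+F[2]*np.sin(th)))
E
python3 -c "
from h import *
bar()
crop('side','pics/s3.png',220,70,190,220,2.7)"
```

```text
time_s: 5.1
position: [0.5058, 0.22, 0.2254]
tool_rot: [-0.002, 0.79, 0.614, -0.001]
contact_force: [-15.2, 4.8, 20.0]
width: 0.0092
t 5.1 tcp case [-34.7   0.3 225.4] F case [-15.9   0.9  20. ] M [0.1  3.08 0.02] w 9.2
th 0.957 r 173.0 Ft -1.4 Fr 25.5
```

View pics/s3.png

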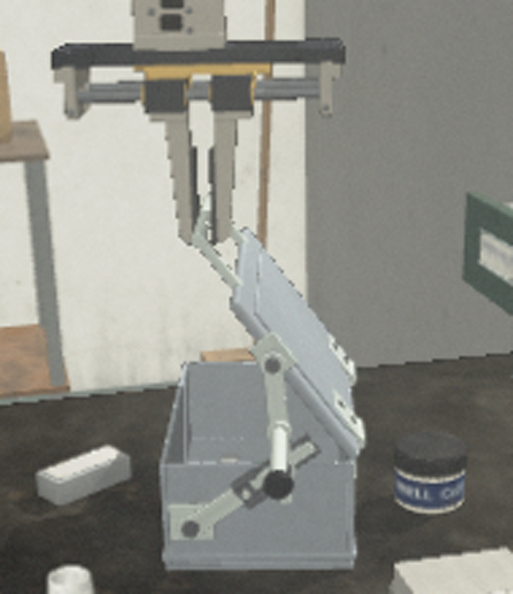

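```bash
python3 -m inch '0 -0.0096 -0.0136 0 0 0 -1;0 0 0 0 0 0 -1;0 0 0 0 0 0 -1'
python3 -c "
from h import *
bar()"
```

```text
time_s: 5.45
position: [0.5051, 0.2202, 0.2252]
tool_rot: [-0.001, 0.789, 0.614, -0.001]
contact_force: [-5.8, 4.2, 5.2]
width: 0.0089
t 5.45 tcp case [-35.3   0.3 225.2] F case [-6.7  2.6  5.2] M [0.44 1.24 0.06] w 8.9
th 0.953 r 173.2 Ft -2.4 Fr 8.1
```

```bash
python3 -m inch '0 0.0305 -0.0220 0 0 0 -1;0 0.0315 -0.0210 0 0 0 -1;0 0.032 -0.0203 0 0 0 -1;0 0.0325 -0.0195 0 0 0 -1;0 0.0330 -0.0185 0 0 0 -1;0 0.0335 -0.0175 0 0 0 -1;0 0 0 0 0 0 -1'
python3 -c "
from h import *
bar()"
```

```text
time_s: 6.15
position: [0.5282, 0.2142, 0.2396]
tool_rot: [-0.0, 0.789, 0.614, -0.0]
contact_force: [-4.8, 4.0, 6.6]
width: 0.0092
t 6.15 tcp case [-1.140e+01  1.000e-01  2.396e+02] F case [-5.6  2.7  6.6] M [0.21 1.07 0.04] w 9.2
th 1.114 r 173.4 Ft -2.1 Fr 8.4
```

```bash
python3 -m inch '0 0.0240 -0.016 0 0 0 -1;0 0.0257 -0.0120 0 0 0 -1;0 0.0259 -0.0114 0 0 0 -1;0 0.0262 -0.0108 0 0 0 -1;0 0 0 0 0 0 -1'
python3 -c "
from h import *
bar()"
python3 -m inch '0 0.0264 -0.0102 0 0 0 -1;0 0.0266 -0.0097 0 0 0 -1;0 0 0 0 0 0 -1'
python3 -c "
from h import *
bar()
crop('side','pics/s4.png',220,70,190,220,2.7)"
```

```text
time_s: 6.65
position: [0.5409, 0.2109, 0.2456]
tool_rot: [0.0, 0.789, 0.614, 0.0]
contact_force: [-2.6, 2.4, 4.0]
width: 0.009
t 6.65 tcp case [1.700e+00 1.000e-01 2.456e+02] F case [-3.2  1.7  4. ] M [0.31 0.84 0.01] w 9.0
th 1.197 r 173.6 Ft -1.5 Fr 4.9
time_s: 6.95
position: [0.5472, 0.2092, 0.248]
tool_rot: [0.0, 0.789, 0.614, 0.0]
contact_force: [-2.1, 0.6, 2.8]
width: 0.0092
t 6.95 tcp case [  8.1   0.  248. ] F case [-2.2  0.1  2.8] M [0.2  0.7  0.02] w 9.2
th 1.237 r 173.6 Ft -1.2 Fr 3.4
```

View pics/s4.png

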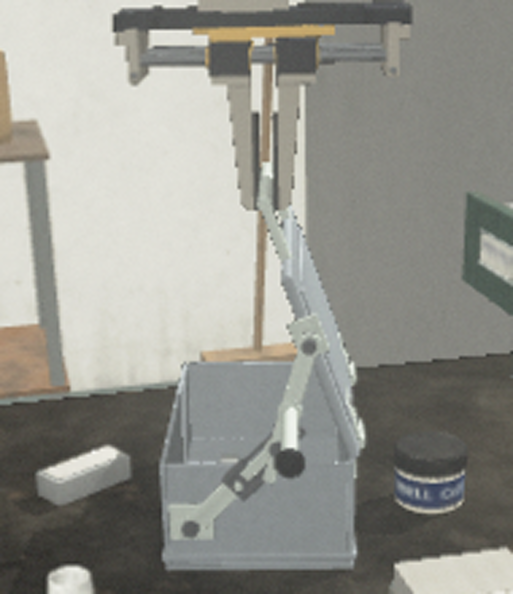

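```bash
for i in 1; do python3 -m inch '0 0.0135 -0.0045 0 0 0 -1;0 0.0135 -0.0043 0 0 0 -1;0 0 0 0 0 0 -1' >/dev/null; python3 -c "
from h import *
bar()"; python3 -m inch '0 0.0135 -0.0041 0 0 0 -1;0 0.0135 -0.0039 0 0 0 -1;0 0 0 0 0 0 -1'>/dev/null; python3 -c "
from h import *
bar()"; done
```

```text
t 7.3 tcp case [ 11.1   0.  248.9] F case [-1.9  1.3  3.5] M [0.19 0.52 0.03] w 9.2
th 1.255 r 173.5 Ft -0.7 Fr 3.9
t 7.6 tcp case [ 14.3   0.  249.9] F case [-2.2  1.8  2.7] M [0.1  0.56 0.05] w 8.9
th 1.275 r 173.5 Ft -1.3 Fr 3.2
```

```bash
python3 -m inch '0 0.0135 -0.0038 0 0 0 -1;0 0 0 0 0 0 -1' >/dev/null; python3 -c "
from h import *
bar()"; python3 -m inch '0 0.0135 -0.0036 0 0 0 -1;0 0 0 0 0 0 -1'>/dev/null; python3 -c "
from h import *
bar()
crop('side','pics/s5.png',220,70,190,220,2.7)"
```

```text
t 7.8 tcp case [ 15.9   0.  250.4] F case [-2.1  0.4  3.2] M [ 0.04  0.66 -0.02] w 9.2
th 1.284 r 173.5 Ft -1.1 Fr 3.6
t 8.0 tcp case [ 17.5   0.  250.8] F case [-2.5  0.6  3.4] M [0.05 0.68 0.01] w 9.4
th 1.293 r 173.5 Ft -1.5 Fr 4.0
```

View pics/s5.png

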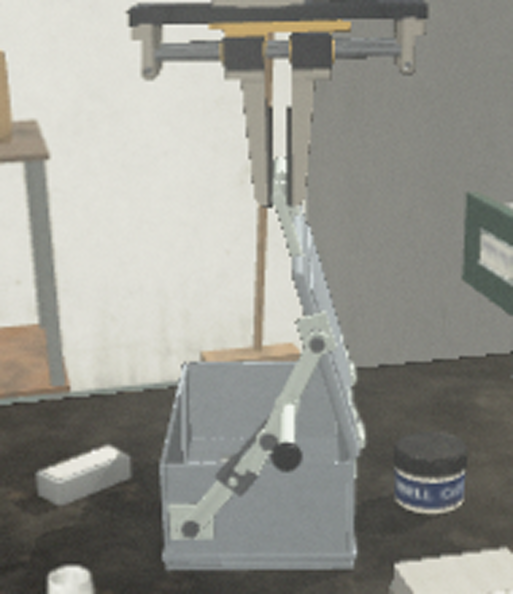

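```bash
python3 -m inch '0 0.0125 -0.0033 0 0 0 -1;0 0 0 0 0 0 -1' >/dev/null; python3 -c "
from h import *
bar()"; python3 -m inch '0 0.0125 -0.0032 0 0 0 -1;0 0 0 0 0 0 -1'>/dev/null; python3 -c "
from h import *
bar()"
```

```text
t 8.25 tcp case [ 18.9   0.  251.2] F case [-2.6  1.1  3.3] M [0.06 0.64 0.03] w 9.3
th 1.302 r 173.4 Ft -1.6 Fr 3.8
t 8.45 tcp case [ 20.4   0.  251.5] F case [-2.   1.5  3.5] M [0.04 0.68 0.05] w 9.1
th 1.311 r 173.4 Ft -1.1 Fr 3.9
```

```bash
python3 -m inch '0 0.0125 -0.003 0 0 0 -1;0 0 0 0 0 0 -1' >/dev/null; python3 -c "
from h import *
bar()
crop('side','pics/s6.png',220,70,190,220,2.7)"
```

```text
t 8.65 tcp case [ 21.9   0.  251.9] F case [-2.4  1.7  3.3] M [0.05 0.69 0.02] w 9.2
th 1.320 r 173.3 Ft -1.5 Fr 3.8
```

View pics/s6.png

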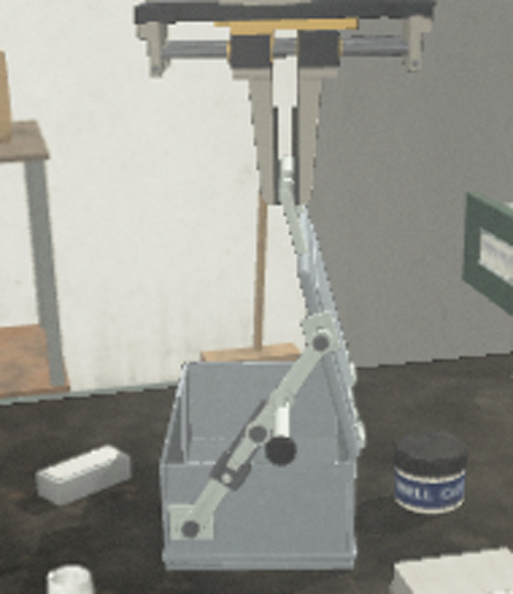

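```bash
python3 -m inch '0 0.01 -0.0025 0 0 0 -1;0 0 0 0 0 0 -1' >/dev/null; python3 -c "
from h import *
bar()"
```

```text
t 8.9 tcp case [ 23.1   0.  252.2] F case [-2.6  1.   3.8] M [-0.02  0.64  0.02] w 9.3
th 1.327 r 173.3 Ft -1.6 Fr 4.3
```

```bash
python3 -m inch '0 0.01 -0.0025 0 0 0 -1;0 0 0 0 0 0 -1' >/dev/null; python3 -c "
from h import *
bar()
crop('side','pics/s7.png',260,180,100,100,6)"
```

```text
t 9.1 tcp case [ 24.3   0.  252.5] F case [-2.6  0.7  2.6] M [ 0.03  0.64 -0.01] w 9.1
th 1.334 r 173.3 Ft -1.9 Fr 3.2
```

View pics/s7.png

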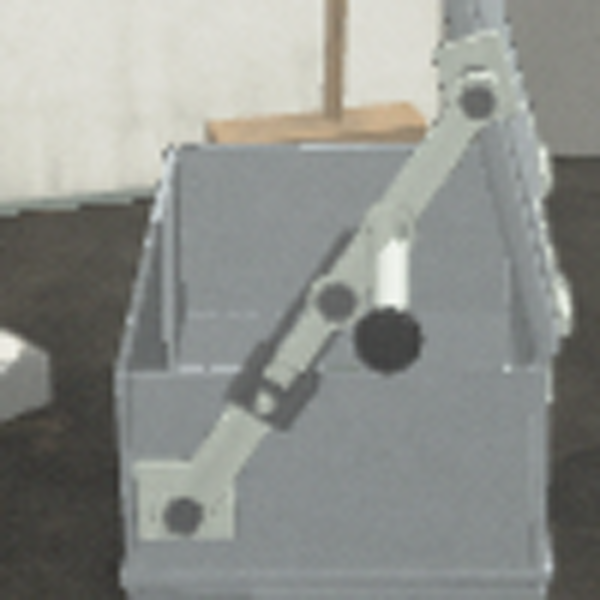

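```bash
cat >> h.py <<'E'
def onplane(u,v,y=-111,cam='side'):
    o,d=ray(cam,u,v); o=case(o); d=C.T@d; p=o+d*(y-o[1])/d[1]; return p[[0,2]]
def stay(foot,knee,lid):
    # crop px of 6x crop at 260,180
    P=[onplane((x+.5)/6-.5+260,(y+.5)/6-.5+180,-118) for x,y in (foot,knee,lid)]
    a=P[1]-P[0];b=P[2]-P[1]
    print(np.round(P,1).tolist(),'L',np.round([np.hypot(*a),np.hypot(*b),np.hypot(*(P[2]-P[0]))],1),'bend',np.degrees(np.arctan2(a[1],a[0])-np.arctan2(b[1],b[0])), 'knee',2.475+(np.arctan2(a[1],a[0])-np.arctan2(b[1],b[0])))
    q=P[2]; print('theta lidpin',np.arctan2(q[1]-84,65-q[0]))
E
python3 -c "
from h import *
stay((183,515),(337,302),(478,100))"
```

```text
[[-44.9, 41.3], [2.6, 110.1], [43.1, 170.8]] L [ 83.6  73.  156.6] bend -0.9155598920306144 knee 2.459020465384862
theta lidpin 1.3240973246592584
```

```bash
python3 -m inch '0 0.01 -0.0023 0 0 0 -1;0 0 0 0 0 0 -1' >/dev/null; python3 -c "
from h import *
bar()"
```

```text
t 9.35 tcp case [ 25.5   0.  252.7] F case [-2.7  1.1  2.1] M [ 0.09  0.64 -0.02] w 9.1
th 1.341 r 173.3 Ft -2.2 Fr 2.6
```

```bash
python3 -m inch '0 0.01 -0.0022 0 0 0 -1;0 0 0 0 0 0 -1' >/dev/null; python3 -c "
from h import *
bar()"
```

```text
t 9.55 tcp case [ 26.7   0.  253.1] F case [-1.9  0.7  2.4] M [0.06 0.61 0.03] w 9.2
th 1.348 r 173.3 Ft -1.3 Fr 2.8
```

```bash
python3 -m inch '0 0.01 -0.0021 0 0 0 -1;0 0 0 0 0 0 -1' >/dev/null; python3 -c "
from h import *
bar()"
```

```text
t 9.75 tcp case [ 27.9   0.  253.3] F case [-2.8 -0.   2.2] M [-0.01  0.6   0.04] w 8.9
th 1.355 r 173.3 Ft -2.2 Fr 2.7
```

```bash
python3 -m inch '0 0.01 -0.002 0 0 0 -1;0 0 0 0 0 0 -1' >/dev/null; python3 -c "
from h import *
bar()"
```

```text
t 9.95 tcp case [ 29.2   0.  253.5] F case [-2.  -0.1  3.1] M [-0.04  0.54  0.1 ] w 9.0
th 1.362 r 173.3 Ft -1.3 Fr 3.5
```

```bash
python3 -m inch '0 0.01 -0.002 0 0 0 -1;0 0 0 0 0 0 -1' >/dev/null; python3 -c "
from h import *
bar()
crop('side','pics/s8.png',260,180,100,100,6)"
```

```text
t 10.15 tcp case [ 30.2   0.  253.8] F case [-2.   0.3  3. ] M [-0.04  0.66  0.02] w 9.3
th 1.369 r 173.3 Ft -1.3 Fr 3.3
```

View pics/s8.png

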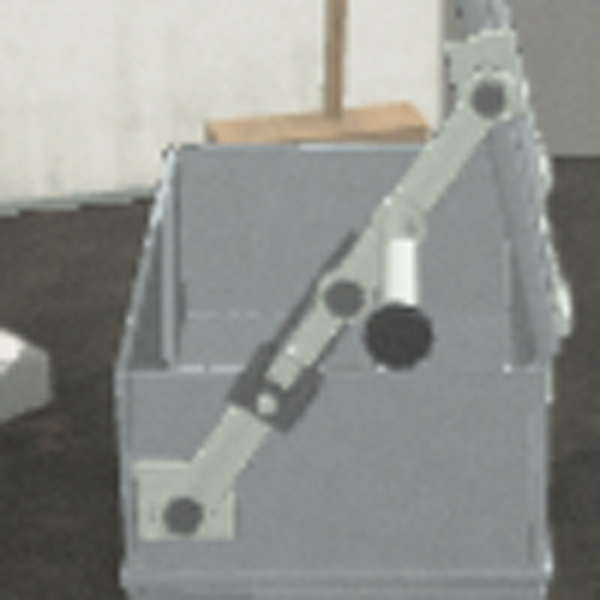

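```bash
python3 -m inch '0 0.01 -0.0019 0 0 0 -1;0 0 0 0 0 0 -1' >/dev/null; python3 -c "
from h import *
bar()"
```

```text
t 10.4 tcp case [ 30.8   0.  253.9] F case [-5.4  1.3  3.6] M [0.   1.2  0.02] w 9.2
th 1.372 r 173.3 Ft -4.6 Fr 4.6
```

```bash
python3 -m inch '0 0.01 -0.0018 0 0 0 -1;0 0 0 0 0 0 -1' >/dev/null; python3 -c "
from h import *
bar()"
```

```text
t 10.6 tcp case [ 31.4  -0.  254. ] F case [-8.2 -0.1  4.7] M [0.03 1.63 0.02] w 9.1
th 1.376 r 173.3 Ft -7.1 Fr 6.2
```

```bash
python3 -m inch '0 0.01 -0.0017 0 0 0 -1;0 0 0 0 0 0 -1' >/dev/null; python3 -c "
from h import *
bar()"
```

```text
t 10.8 tcp case [ 31.9  -0.  254.1] F case [-9.9 -0.1  6. ] M [-0.04  2.05 -0.02] w 9.2
th 1.379 r 173.3 Ft -8.5 Fr 7.8
```

```bash
python3 -c "
from h import *
crop('side','pics/s9.png',260,180,100,100,6)"
```

```text
(no output)
```

View pics/s9.png

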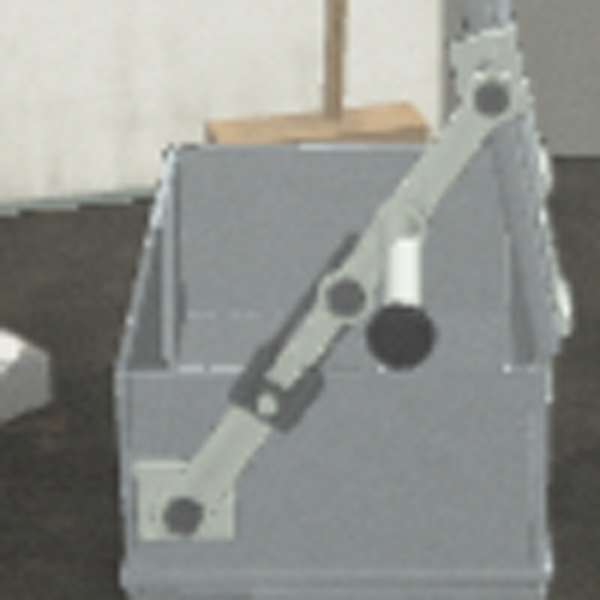

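```bash
python3 -c "
from h import *
stay((183,515),(346,298),(489,98))
stay((183,515),(347,297),(491,97))
"
```

```text
[[-44.9, 41.3], [5.2, 111.3], [46.2, 171.3]] L [ 86.1  72.7 158.8] bend -1.2996206639661712 knee 2.4523173403868355
theta lidpin 1.3587183030488743
[[-44.9, 41.3], [5.5, 111.6], [46.8, 171.6]] L [ 86.5  72.8 159.3] bend -1.158273465445681 knee 2.4547843143894883
theta lidpin 1.3654461539408747
```

```bash
python3 -m inch '0 0.008 -0.0012 0 0 0 -1;0 0 0 0 0 0 -1' >/dev/null; python3 -c "
from h import *
bar()"
```

```text
t 11.05 tcp case [ 32.4  -0.  254.2] F case [-12.8   0.8   6.5] M [-0.    2.37 -0.02] w 9.5
th 1.381 r 173.3 Ft -11.3 Fr 8.8
```

```bash
python3 -m inch '0 0.008 -0.0012 0 0 0 -1;0 0 0 0 0 0 -1;0 0 0 0 0 0 -1' >/dev/null; python3 -c "
from h import *
bar()
crop('side','pics/s10.png',260,180,100,100,6)"
```

```text
t 11.35 tcp case [ 3.280e+01 -1.000e-01  2.543e+02] F case [-15.3   0.9   7.7] M [ 0.01  2.7  -0.02] w 9.4
th 1.384 r 173.3 Ft -13.6 Fr 10.4
```

View pics/s10.png

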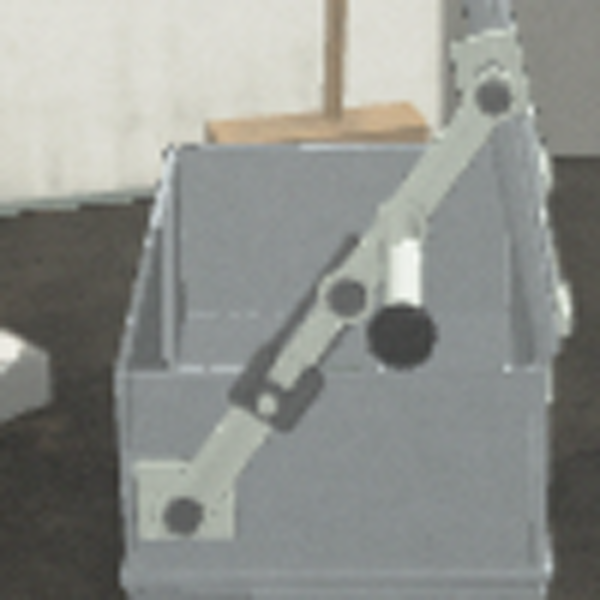

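```bash
python3 -m inch '0 -0.0208 0.0043 0 0 0 -1;0 -0.0208 0.0044 0 0 0 -1;0 -0.0207 0.0048 0 0 0 -1;0 -0.0206 0.0052 0 0 0 -1;0 -0.0206 0.0055 0 0 0 -1;0 -0.0205 0.0058 0 0 0 -1;0 -0.0204 0.006 0 0 0 -1;0 0 0 0 0 0 -1' ; python3 -c "
from h import *
bar()
crop('side','pics/s11.png',260,180,100,100,6)"
```

```text
time_s: 12.2
position: [0.5574, 0.2066, 0.251]
tool_rot: [0.0, 0.789, 0.614, 0.0]
contact_force: [-3.2, -0.4, 6.4]
width: 0.0089
t 12.2 tcp case [ 18.7  -0.  251. ] F case [-3.1 -1.2  6.4] M [-0.3   0.39  0.06] w 8.9
th 1.300 r 173.3 Ft -1.2 Fr 6.9
```

View pics/s11.png

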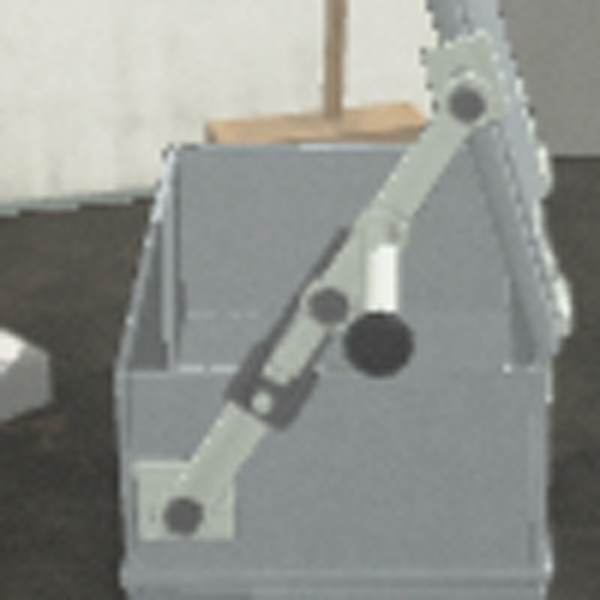

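```bash
python3 -m inch '0 -0.0206 0.005 0 0 0 -1;0 -0.0206 0.005 0 0 0 -1;0 -0.0204 0.0062 0 0 0 -1;0 -0.0202 0.0066 0 0 0 -1;0 0 0 0 0 0 -1' >/dev/null; python3 -c "
from h import *
bar()
crop('side','pics/s12.png',260,180,100,100,6)"
```

```text
t 12.75 tcp case [  8.2   0.  247.4] F case [-1.4 -0.7  2.6] M [-0.19  0.26  0.04] w 9.2
th 1.236 r 173.0 Ft -0.5 Fr 2.9
```

View pics/s12.png

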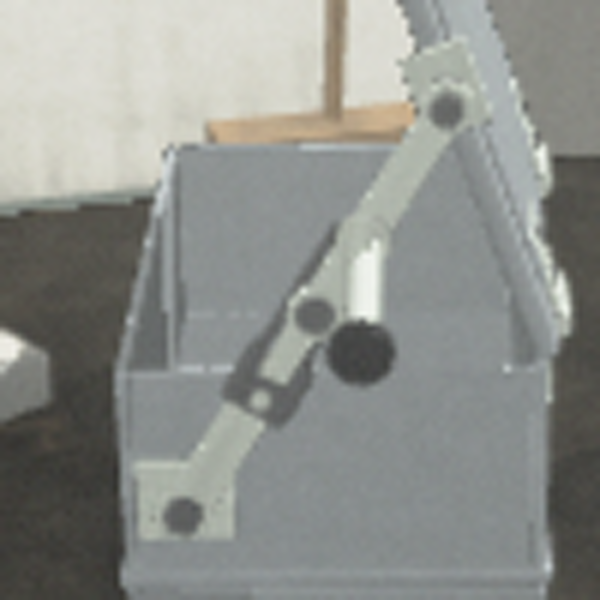

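```bash
python3 -m inch '0 -0.013 0.0048 0 0 0 -1;0 -0.013 0.0048 0 0 0 -1;0 0 0 0 0 0 -1' >/dev/null; python3 -c "
from h import *
bar()"
```

```text
t 13.1 tcp case [  5.2   0.  246.3] F case [-1.4  0.3  2.5] M [-0.26  0.1   0.06] w 9.7
th 1.218 r 173.0 Ft -0.4 Fr 2.8
```

```bash
python3 -m inch '0 -0.010 0.004 0 0 0 -1;0 0 0 0 0 0 -1' >/dev/null; python3 -c "
from h import *
bar()"
```

```text
t 13.3 tcp case [  4.1   0.  245.8] F case [-0.4 -1.2  0.9] M [-0.23  0.    0.  ] w 9.2
th 1.211 r 172.9 Ft -0.1 Fr 1.0
```

```bash
python3 -m inch '0 -0.010 0.004 0 0 0 -1;0 0 0 0 0 0 -1' >/dev/null; python3 -c "
from h import *
bar()
crop('side','pics/s13.png',260,180,100,100,6)"
```

```text
t 13.5 tcp case [  2.9   0.  245.3] F case [-0.8 -1.6 -0. ] M [-0.25 -0.04  0.01] w 8.9
th 1.203 r 172.9 Ft -0.8 Fr 0.3
```

View pics/s13.png

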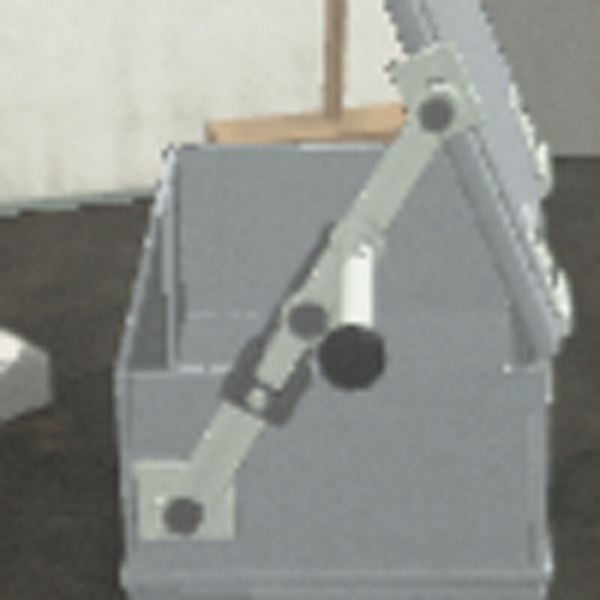

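```bash
python3 -m inch '0 -0.008 0.0032 0 0 0 -1;0 0 0 0 0 0 -1' >/dev/null; python3 -c "
from h import *
bar()"
```

```text
t 13.75 tcp case [2.500e+00 1.000e-01 2.452e+02] F case [ 2.7 -1.  -0.7] M [-0.36 -0.44  0.02] w 9.2
th 1.201 r 172.9 Ft 2.3 Fr -1.6
```

```bash
python3 -m inch '0 -0.008 0.0032 0 0 0 -1;0 0 0 0 0 0 -1' >/dev/null; python3 -c "
from h import *
bar()"
```

```text
t 13.95 tcp case [2.200e+00 1.000e-01 2.451e+02] F case [ 4.3 -2.1 -1.1] M [-0.49 -1.04  0.03] w 9.4
th 1.199 r 172.9 Ft 3.6 Fr -2.5
```

```bash
python3 -m inch '0 -0.008 0.0032 0 0 0 -1;0 0 0 0 0 0 -1' >/dev/null; python3 -c "
from h import *
bar()
crop('side','pics/s14.png',260,180,100,100,6)"
```

```text
t 14.15 tcp case [1.90e+00 1.00e-01 2.45e+02] F case [ 7.6 -3.3  0.8] M [-0.6  -1.41  0.05] w 8.9
th 1.198 r 173.0 Ft 7.3 Fr -2.0
```

View pics/s14.png

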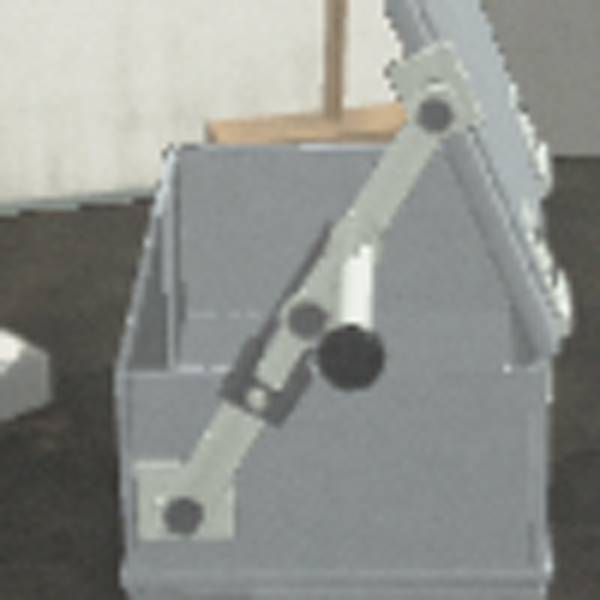

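```bash
python3 -m inch '0 0.012 -0.0044 0 0 0 -1;0 0 0 0 0 0 -0.4;0 0 0 0 0 0 -0.4;0 0 0 0 0 0 -0.4' ; python3 -c "
from h import *
bar()
crop('side','pics/s15.png',220,70,190,220,2.7)"
```

```text
time_s: 14.6
position: [0.5404, 0.2111, 0.2447]
tool_rot: [-0.0, 0.789, 0.614, -0.0]
contact_force: [0.1, 0.3, 0.1]
width: 0.0272
t 14.6 tcp case [1.100e+00 2.000e-01 2.447e+02] F case [0.  0.3 0.1] M [-0.05  0.06 -0.05] w 27.2
th 1.192 r 172.9 Ft 0.1 Fr 0.1
```

View pics/s15.png

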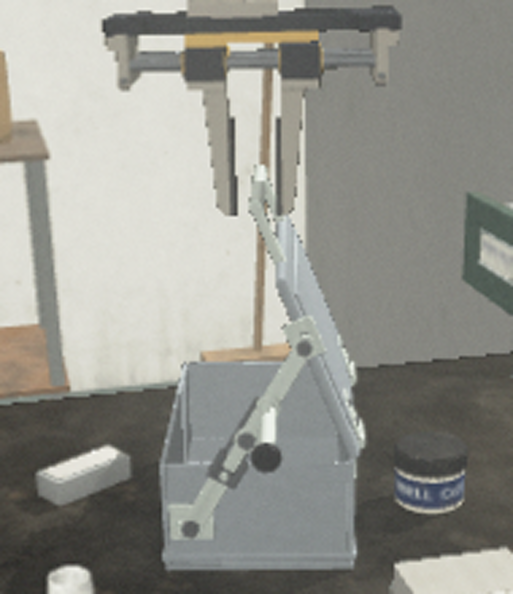

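```bash
python3 -m inch '0 0 -0.1 0 0 0 -0.4;0 0 -0.25 0 0 0 -0.4;0 0 -0.3 0 0 0 -0.4;0 0 0 0 0 0 -0.4;0 0 0 0 0 0 -0.4' ; python3 -c "
from h import *
bar()
crop('side','pics/s16.png',260,180,100,100,6)
crop('top','pics/t16.png',300,180,130,130,4.6)"
```

```text
time_s: 15.15
position: [0.5412, 0.2111, 0.3243]
tool_rot: [0.0, 0.789, 0.614, 0.001]
contact_force: [-0.4, 0.0, -0.8]
width: 0.0277
t 15.15 tcp case [  1.9   0.4 324.3] F case [-0.4 -0.1 -0.8] M [-0.12  0.08  0.03] w 27.7
th 1.314 r 248.5 Ft -0.6 Fr -0.7
```

View pics/s16.png

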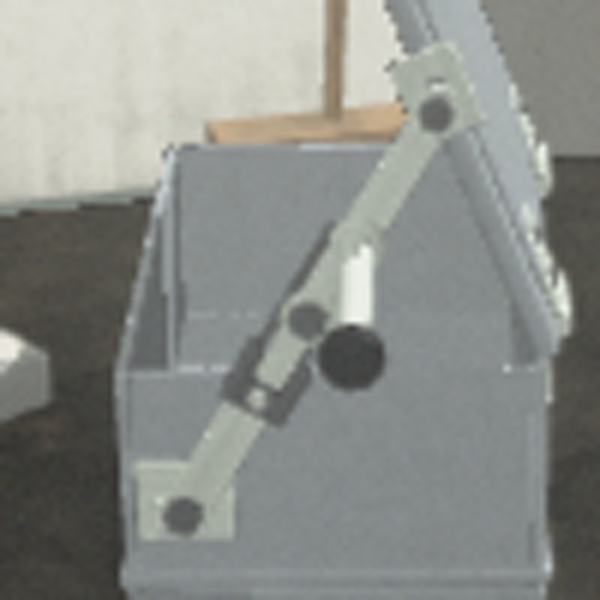

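View pics/t16.png

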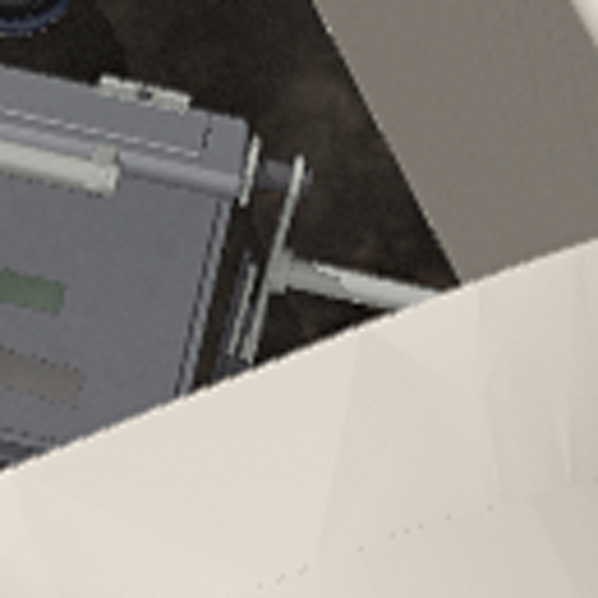

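```bash
python3 - <<'E'
from h import *
print(onplane((351.5)/6-.5+260,(356.5)/6-.5+180,-197))
print(case(onz('top',400.5/4.6-.5+300,292.5/4.6-.5+180,.129)))
print(case(onz('top',290.5/4.6-.5+300,273.5/4.6-.5+180,.129)))
print(onplane((359.5)/6-.5+260,(250.5)/6-.5+180,-120))
s,T=st();print(s['position'],s['joint_positions'])
lp=np.array([65-90*np.cos(1.194),84+90*np.sin(1.194)]);f=np.array([-45,39.]);u=(lp-f)/np.hypot(*(lp-f));print(lp,np.hypot(*(lp-f)),lp-45*u)
E
```

```text
[  8.55604418 129.18401527]
[  11.95861662 -160.98986336  129.        ]
[   9.81821811 -122.94914891  129.        ]
[  9.28934333 126.98332234]
[0.54032752 0.21072041 0.32230718] [3.69226226e-01 2.10993915e-01 1.62670202e+00 5.59956852e-05
 1.30503331e+00 6.17909555e-01]
[ 31.88509103 167.68633582] 149.90493737852907 [  8.80493665 129.05595304]
```

```bash
python3 -m inch '-0.3405 0.0158 0 0 0 0 -0.4;-0.3405 0.0158 0 0 0 0 -0.4;-0.3405 0.0158 0 0 0 0 -0.4;-0.3405 0.0158 0 0 0 0 -0.4;0 0 0.3 0 0 0 -0.4;0 0 0.4 0 0 0 -0.4;0 0 0.4 0 0 0 -0.4;0 0 0.2 0 0 0 -0.4;0 0 0 0 0 0 -0.4;0 0 0 0 0 0 -0.4' ; python3 -c "
from h import *
show()
crop('side','pics/s17.png',220,70,190,220,2.7)"
```

```text
time_s: 16.25
position: [0.5077, 0.0506, 0.1668]
tool_rot: [-0.0, 0.789, 0.614, -0.001]
contact_force: [0.4, -0.6, 0.3]
width: 0.0276
t 16.25 tcp case [   8.7 -163.4  166.8] F case [ 0.5 -0.5  0.3] M [-0.02  0.06  0.03] w 27.6
```

View pics/s17.png

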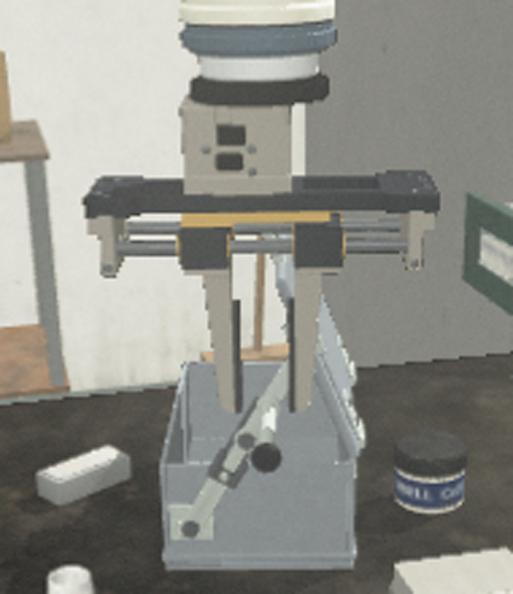

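```bash
python3 -m inch '0 0 0.155 0 0 0 -0.4;0 0.004 0.155 0 0 0 -0.4;0 0 0 0 0 0 -0.4;0 0 0 0 0 0 -1;0 0 0 0 0 0 -1;0 0 0 0 0 0 -1;0 0 0 0 0 0 -1' 8 ; python3 -c "
from h import *
show()
crop('side','pics/s18.png',260,180,100,100,6)"
```

```text
time_s: 17.0
position: [0.5092, 0.0507, 0.1307]
tool_rot: [0.0, 0.789, 0.614, 0.001]
contact_force: [1.4, 0.3, 2.0]
width: 0.0095
t 17.0 tcp case [  10.2 -163.   130.7] F case [1.3 0.7 2. ] M [ 0.11 -0.08  0.01] w 9.5
```

View pics/s18.png

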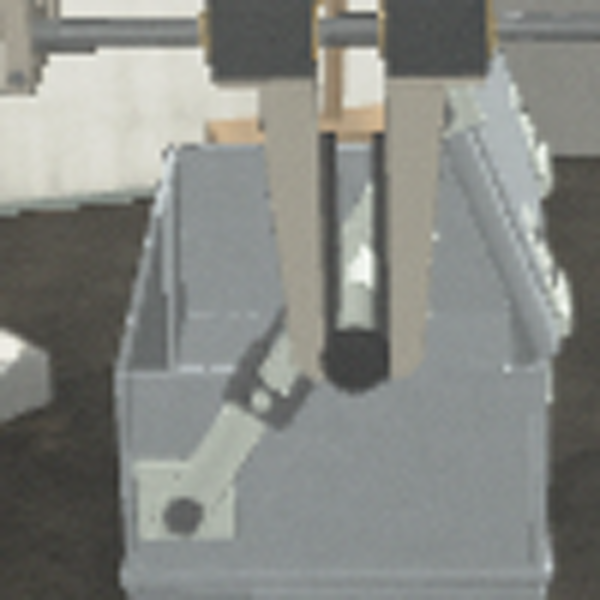

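```bash
cat > path.py <<'E'
from h import *
from scipy.optimize import brentq
f=np.array([-45,39.])
lp=lambda th:np.array([65-90*np.cos(th),84+90*np.sin(th)])
def conf(b,s):
    L=77+s; D=np.sqrt(L*L+73*73+2*L*73*np.cos(b))
    th=brentq(lambda t:np.hypot(*(lp(t)-f))-D,0.0,1.5) if D>np.hypot(*(lp(0)-f)) else 0.
    p=lp(th); a=np.arctan2(*(p-f)[::-1]); # dir foot->lidpin
    g=np.arctan2(73*np.sin(b),L+73*np.cos(b)) # lower is below(right): angle a-g
    k=f+L*np.array([np.cos(a-g),np.sin(a-g)]); u=(p-k)/73
    return th,k+28*u,np.degrees(np.arctan2(u[1],u[0]))
H0=conf(0,0)[1]
E
python3 - <<'E'
from path import *
print(H0)
for s in range(0,13): th,h,a=conf(0,s); print('s',s,'th %.3f'%th,np.round(h-H0,2),round(a,1))
prev=conf(0,10.2)[1]
for bd in list(range(5,36,5))+list(range(40,146,5)):
    s=10.2 if bd<=35 else max(1,10.2-9.2*(bd-35)/25)
    if bd>130: s=0
    try: th,h,a=conf(np.radians(bd),s)
    except Exception as e: print(bd,e);continue
    d=(h-prev)/120;print('b',bd,'s %.1f th %.3f'%(s,th),np.round(h-H0,1),'dy %.4f dz %.4f'%(d[0],-d[1]),round(a,1));prev=h
print(conf(2.475,0))
E
```

```text
[  8.89765921 129.1112775 ]
s 0 th 1.195 [0. 0.] 59.1
s 1 th 1.209 [0.98 0.58] 58.8
s 2 th 1.224 [1.98 1.14] 58.5
s 3 th 1.238 [2.99 1.69] 58.2
s 4 th 1.252 [4.01 2.24] 57.9
s 5 th 1.267 [5.04 2.76] 57.6
s 6 th 1.281 [6.09 3.28] 57.3
s 7 th 1.296 [7.15 3.79] 57.0
s 8 th 1.311 [8.23 4.28] 56.6
s 9 th 1.326 [9.32 4.75] 56.3
s 10 th 1.341 [10.42  5.22] 56.0
s 11 th 1.356 [11.54  5.67] 55.7
s 12 th 1.371 [12.68  6.1 ] 55.3
b 5 s 10.2 th 1.342 [12.3  4.1] dy 0.0136 dz 0.0102 58.7
b 10 s 10.2 th 1.335 [13.6  2.8] dy 0.0113 dz 0.0105 61.6
b 15 s 10.2 th 1.323 [14.7  1.5] dy 0.0091 dz 0.0109 64.5
b 20 s 10.2 th 1.308 [15.6  0.2] dy 0.0069 dz 0.0111 67.6
b 25 s 10.2 th 1.288 [16.1 -1.2] dy 0.0049 dz 0.0114 70.8
b 30 s 10.2 th 1.264 [16.5 -2.6] dy 0.0030 dz 0.0117 74.0
b 35 s 10.2 th 1.236 [16.7 -4. ] dy 0.0013 dz 0.0120 77.4
b 40 s 8.4 th 1.180 [14.8 -6.4] dy -0.0155 dz 0.0195 81.1
b 45 s 6.5 th 1.122 [12.9 -8.8] dy -0.0158 dz 0.0206 84.7
b 50 s 4.7 th 1.063 [ 11.  -11.5] dy -0.0159 dz 0.0219 88.3
b 55 s 2.8 th 1.002 [  9.1 -14.2] dy -0.0158 dz 0.0232 91.8
b 60 s 1.0 th 0.941 [  7.2 -17.2] dy
[... 440 characters left out ...]
231 119.1
b 100 s 1.0 th 0.542 [  3.1 -36.7] dy -0.0041 dz 0.0244 122.5
b 105 s 1.0 th 0.484 [  2.7 -39.8] dy -0.0037 dz 0.0259 125.7
b 110 s 1.0 th 0.424 [  2.3 -43.1] dy -0.0031 dz 0.0275 128.9
b 115 s 1.0 th 0.364 [  2.  -46.6] dy -0.0025 dz 0.0293 131.9
b 120 s 1.0 th 0.301 [  1.8 -50.4] dy -0.0017 dz 0.0315 134.7
b 125 s 1.0 th 0.237 [  1.7 -54.5] dy -0.0010 dz 0.0341 137.3
b 130 s 1.0 th 0.171 [  1.7 -59. ] dy -0.0002 dz 0.0374 139.6
b 135 s 0.0 th 0.098 [  1.2 -65. ] dy -0.0041 dz 0.0507 140.4
b 140 s 0.0 th 0.026 [  1.2 -70.9] dy 0.0004 dz 0.0487 141.3
b 145 s 0.0 th 0.000 [  1.2 -74.2] dy -0.0002 dz 0.0276 140.4
(0.0, array([10.13544618, 55.87790776]), np.float64(141.3265368445947))
```

```bash
python3 -m inch '0 0 0 0 0 0 -1;0 0 0 0 0 0 -1;0 0.0165 -0.0095 0 0 0 -1;0 0.017 -0.009 0 0 0 -1;0 0.0172 -0.0088 0 0 0 -1;0 0 0 0 0 0 -1' 25; python3 -c "
from h import *
show()"
```

```text
time_s: 17.65
position: [0.514, 0.0493, 0.1327]
tool_rot: [-0.001, 0.789, 0.614, -0.0]
contact_force: [-1.7, 5.5, 0.7]
width: 0.0091
t 17.65 tcp case [  15.2 -163.2  132.7] F case [-3.   4.9  0.7] M [0.76 0.38 0.07] w 9.1
```

```bash
python3 -m inch '0 0.0105 -0.0050 0 0 0 -1;0 0.0105 -0.0048 0 0 0 -1;0 0.0105 -0.0046 0 0 0 -1;0 0 0 0 0 0 -1' 25; python3 -c "
from h import *
show()
crop('side','pics/s19.png',220,120,150,170,4)"
```

```text
time_s: 18.05
position: [0.5178, 0.0483, 0.1344]
tool_rot: [-0.0, 0.789, 0.614, -0.0]
contact_force: [-0.8, 5.0, -0.8]
width: 0.009
t 18.05 tcp case [  19.2 -163.2  134.4] F case [-2.   4.6 -0.8] M [0.78 0.33 0.07] w 9.0
```

View pics/s19.png

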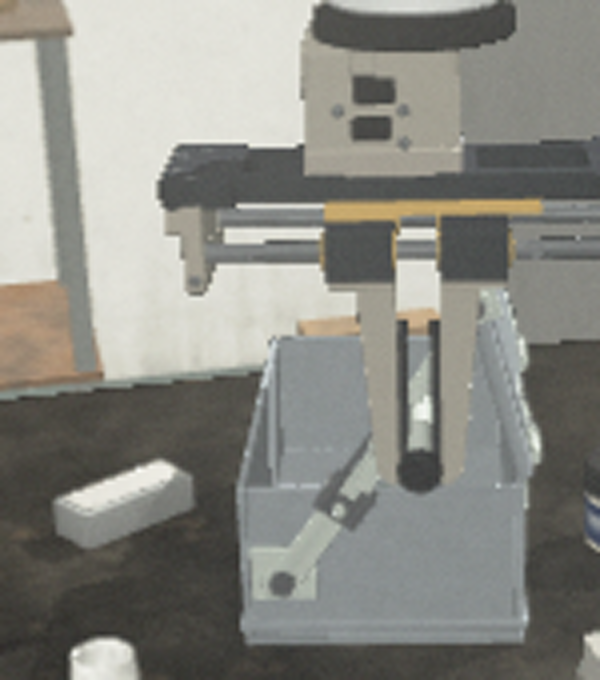

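```bash
cat >> h.py <<'E'
def hd():
    s,T=show(); F=C.T@s['contact_force']; print('rel',np.round(case(s['position'])-[10.2,-163,130.7],1),'along %.1f across %.1f'%(F[0]*.56+F[2]*.83,F[0]*.83-F[2]*.56), 'effort')
E
python3 -m inch '0 0.009 -0.004 0 0 0 -1;0 0 0 0 0 0 -1'>/dev/null; python3 -c "
from h import *
hd()"
python3 -m inch '0 0.007 0.0047 0 0 0 -1;0 0 0 0 0 0 -1'>/dev/null; python3 -c "
from h import *
hd()"
```

```text
t 18.3 tcp case [  20.3 -163.2  134.9] F case [-1.2  4.9 -2.4] M [0.81 0.26 0.01] w 9.2
rel [10.1 -0.2  4.2] along -2.6 across 0.3 effort
t 18.5 tcp case [  21.2 -163.2  134.5] F case [-1.6  5.4 -0.4] M [0.75 0.34 0.05] w 9.1
rel [11.  -0.2  3.8] along -1.3 across -1.1 effort
```

```bash
python3 -m inch '0 0.0083 0.0056 0 0 0 -1;0 0 0 0 0 0 -1'>/dev/null; python3 -c "
from h import *
hd()"
```

```text
t 18.7 tcp case [  22.2 -163.2  134. ] F case [-1.6  4.1  0.7] M [0.75 0.37 0.01] w 9.4
rel [12.  -0.2  3.3] along -0.3 across -1.8 effort
```

```bash
python3 -m inch '0 0.0083 0.0056 0 0 0 -1;0 0 0 0 0 0 -1'>/dev/null; python3 -c "
from h import *
hd()"
```

```text
t 18.9 tcp case [  23.4 -163.1  133.5] F case [-1.9  3.8  3.3] M [0.8  0.34 0.1 ] w 9.1
rel [13.2 -0.1  2.8] along 1.6 across -3.4 effort
```

```bash
python3 -m inch '0 0.0095 0.0085 0 0 0 -1;0 0.0040 0.0055 0 0 0 -1;0 0 0 0 0 0 -1'>/dev/null; python3 -c "
from h import *
hd()
crop('side','pics/s20.png',220,120,150,170,4)"
```

```text
t 19.2 tcp case [  25.  -163.1  131.9] F case [-1.6  4.9  3.4] M [0.73 0.39 0.06] w 9.1
rel [14.8 -0.1  1.2] along 2.0 across -3.2 effort
```

View pics/s20.png

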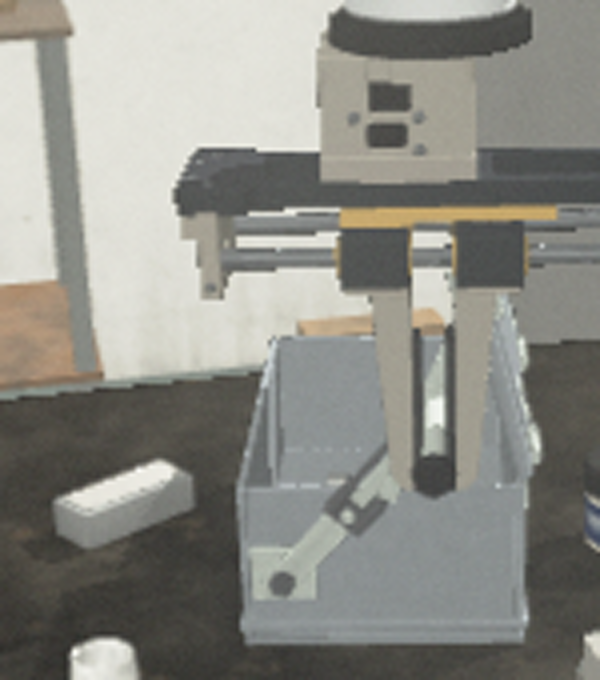

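```bash
python3 -m inch '0 0.0069 0.0105 0 0 0 -1;0 0.0049 0.0114 0 0 0 -1;0 0.0030 0.0117 0 0 0 -1;0 0.0013 0.0120 0 0 0 -1;0 0 0 0 0 0 -1'>/dev/null; python3 -c "
from h import *
hd()"
```

```text
t 19.75 tcp case [  26.5 -163.1  126.2] F case [-4.1  5.2  3.3] M [0.79 0.54 0.05] w 8.9
rel [16.3 -0.1 -4.5] along 0.4 across -5.2 effort
```

```bash
python3 -m inch '0 -0.0078 0.0098 0 0 0 -1;0 -0.0078 0.0098 0 0 0 -1;0 -0.0079 0.0103 0 0 0 -1;0 -0.0079 0.0103 0 0 0 -1;0 0 0 0 0 0 -1'>/dev/null; python3 -c "
from h import *
hd()
crop('side','pics/s21.png',220,120,150,170,4)"
```

```text
t 20.25 tcp case [  22.2 -163.2  121.2] F case [-5.1  5.2  2.4] M [0.82 0.66 0.04] w 8.9
rel [12.  -0.2 -9.5] along -0.9 across -5.6 effort
```

View pics/s21.png

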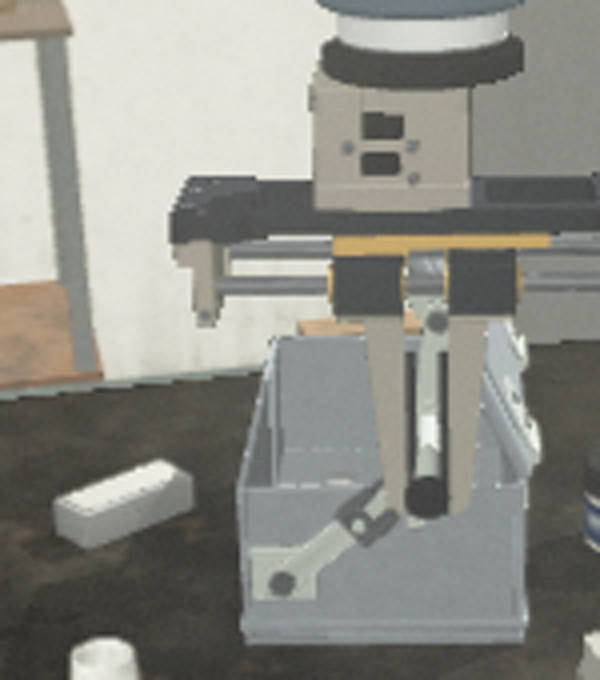

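```bash
python3 -m inch '0 -0.0080 0.0110 0 0 0 -1;0 -0.0079 0.0109 0 0 0 -1;0 -0.0079 0.0116 0 0 0 -1;0 -0.0079 0.0116 0 0 0 -1;0 -0.0078 0.0122 0 0 0 -1;0 -0.0078 0.0123 0 0 0 -1;0 -0.0034 0.0167 0 0 0 -1;0 -0.0039 0.0176 0 0 0 -1;0 -0.0043 0.0185 0 0 0 -1;0 -0.0045 0.0196 0 0 0 -1;0 0 0 0 0 0 -1'>/dev/null; python3 -c "
from h import *
hd()
crop('side','pics/s22.png',220,120,150,170,4)"
```

```text
t 21.4 tcp case [  14.5 -163.3  103.7] F case [-3.1  5.9 -1.7] M [0.88 0.48 0.02] w 9.4
rel [  4.3  -0.3 -27. ] along -3.1 across -1.6 effort
```

View pics/s22.png

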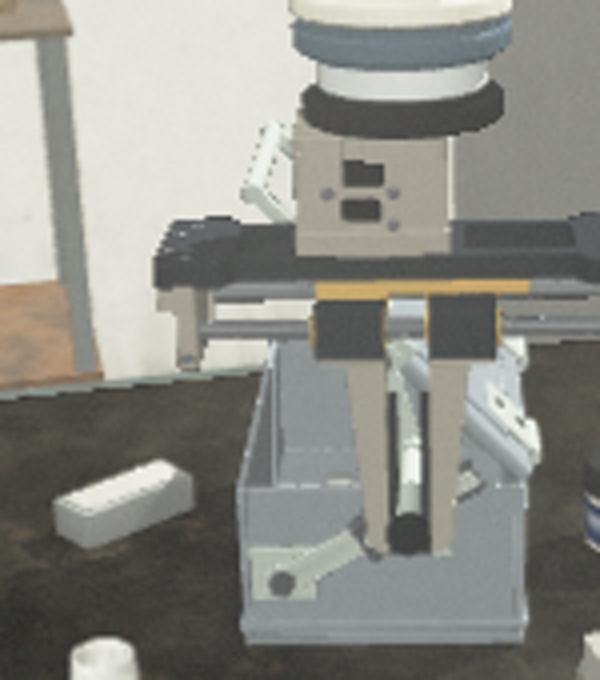

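```bash
python3 -m inch '0 -0.0023 0.0104 0 0 0 -1;0 -0.0023 0.0104 0 0 0 -1;0 -0.0023 0.0109 0 0 0 -1;0 -0.0023 0.0109 0 0 0 -1;0 -0.0022 0.0116 0 0 0 -1;0 -0.0022 0.0116 0 0 0 -1;0 -0.002 0.0122 0 0 0 -1;0 -0.002 0.0122 0 0 0 -1;0 -0.0018 0.013 0 0 0 -1;0 -0.0018 0.013 0 0 0 -1;0 -0.0015 0.0138 0 0 0 -1;0 -0.0015 0.0138 0 0 0 -1;0 -0.0012 0.0146 0 0 0 -1;0 -0.0012 0.0146 0 0 0 -1;0 0 0 0 0 0 -1'>/dev/null; python3 -c "
from h import *
hd()"
```

```text
t 22.95 tcp case [  11.3 -163.3   82.8] F case [-2.7  6.2 -3.8] M [0.96 0.4  0.01] w 9.2
rel [  1.1  -0.3 -47.9] along -4.7 across -0.1 effort
```

```bash
python3 -m inch '0 -0.0008 0.0157 0 0 0 -1;0 -0.0008 0.0157 0 0 0 -1;0 -0.0005 0.017 0 0 0 -1;0 -0.0005 0.017 0 0 0 -1;0 -0.0001 0.0187 0 0 0 -1;0 -0.0001 0.0187 0 0 0 -1;0 0 0 0 0 0 -1'>/dev/null; python3 -c "
from h import *
hd()
crop('side','pics/s23.png',220,150,150,150,4)"
```

```text
t 23.65 tcp case [  10.7 -163.5   70.2] F case [-2.5  6.4 -5.1] M [0.85 0.38 0.04] w 9.0
rel [  0.5  -0.5 -60.5] along -5.7 across 0.8 effort
```

View pics/s23.png

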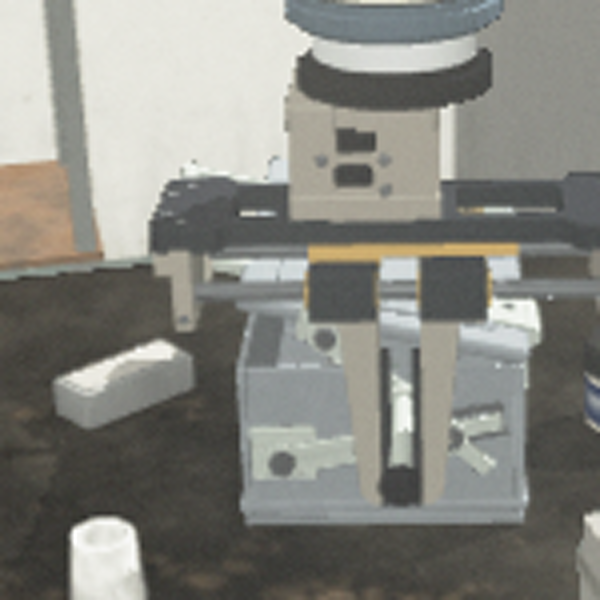

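```bash
python3 -m inch '0 0 0.015 0 0 0 -1;0 0 0.015 0 0 0 -1;0 0 0.015 0 0 0 -1;0 0 0.015 0 0 0 -1;0 0 0.015 0 0 0 -1;0 0 0 0 0 0 -1'>/dev/null; python3 -c "
from h import *
hd()"
```

```text
t 24.3 tcp case [  10.7 -163.5   61.3] F case [-3.7  6.  -5.2] M [0.82 0.36 0.04] w 8.8
rel [  0.5  -0.5 -69.4] along -6.4 across -0.2 effort
```

```bash
python3 -m inch '0 0 0.012 0 0 0 -1;0 0 0 0 0 0 -1'>/dev/null; python3 -c "
from h import *
hd()"
```

```text
t 24.5 tcp case [  10.7 -163.5   59.9] F case [-2.9  5.1 -6.1] M [0.85 0.41 0.07] w 8.8
rel [  0.5  -0.5 -70.8] along -6.6 across 1.0 effort
```

```bash
python3 -m inch '0 0 0.012 0 0 0 -1;0 0 0 0 0 0 -1'>/dev/null; python3 -c "
from h import *
hd()"
```

```text
t 24.7 tcp case [  10.8 -163.5   58.5] F case [-1.3  5.5 -4. ] M [0.81 0.26 0.03] w 8.8
rel [  0.6  -0.5 -72.2] along -4.0 across 1.2 effort
```

```bash
python3 -m inch '0 0 0.01 0 0 0 -1;0 0 0 0 0 0 -1'>/dev/null; python3 -c "
from h import *
hd()"
```

```text
t 24.9 tcp case [  10.9 -163.5   57.3] F case [-2.9  5.1 -5.7] M [0.81 0.32 0.02] w 8.9
rel [  0.7  -0.5 -73.4] along -6.4 across 0.8 effort
```

```bash
python3 -m inch '0 0 0.008 0 0 0 -1;0 0 0 0 0 0 -1'>/dev/null; python3 -c "
from h import *
hd()
crop('side','pics/s24.png',220,150,150,150,4)"
```

```text
t 25.1 tcp case [  10.9 -163.5   56.4] F case [-2.8  4.9 -5.5] M [0.75 0.34 0.09] w 9.3
rel [  0.7  -0.5 -74.3] along -6.1 across 0.8 effort
```

View pics/s24.png

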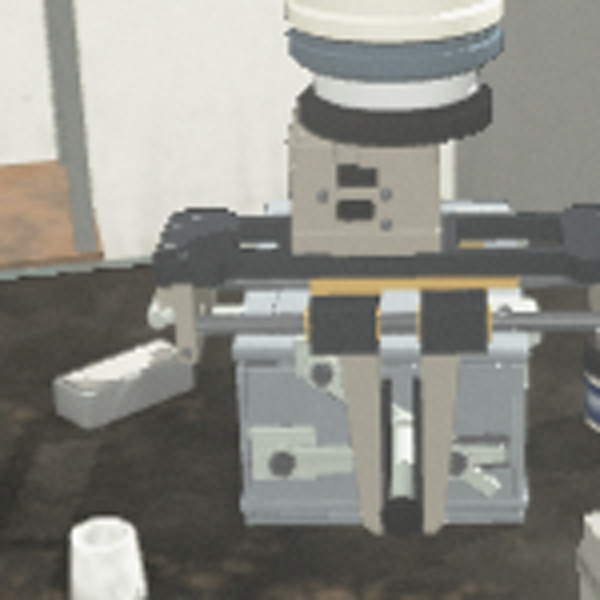

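```bash
python3 -m inch '0 0 0.008 0 0 0 -1;0 0 0.008 0 0 0 -1;0 0 0 0 0 0 -1'>/dev/null; python3 -c "
from h import *
hd()"
```

```text
t 25.45 tcp case [  10.9 -163.5   54.4] F case [-2.4  4.5 -5.9] M [0.78 0.32 0.04] w 8.9
rel [  0.7  -0.5 -76.3] along -6.2 across 1.3 effort
```

```bash
python3 -m inch '0 0 0.008 0 0 0 -1;0 0 0 0 0 0 -1'>/dev/null; python3 -c "
from h import *
hd()"
```

```text
t 25.65 tcp case [  10.6 -163.5   53.6] F case [-4.3  5.7 -1.5] M [0.83 0.54 0.09] w 8.9
rel [  0.4  -0.5 -77.1] along -3.6 across -2.7 effort
```

Contact begins (Fz is rising).

```bash
python3 -m inch '0 0 0.008 0 0 0 -1;0 0 0 0 0 0 -1'>/dev/null; python3 -c "
from h import *
hd()"
```

```text
t 25.85 tcp case [  10.6 -163.3   53.1] F case [-6.3  6.   4. ] M [0.94 0.93 0.05] w 9.1
rel [  0.4  -0.3 -77.6] along -0.2 across -7.5 effort
```

```bash
python3 -m inch '0 0 0.006 0 0 0 -1;0 0 0 0 0 0 -1'>/dev/null; python3 -c "
from h import *
hd()
crop('side','pics/s25.png',220,150,150,150,4)"
```

```text
t 26.05 tcp case [  10.6 -163.2   52.7] F case [-7.3  6.6  8.5] M [ 1.01  1.22 -0.02] w 9.3
rel [  0.4  -0.2 -78. ] along 2.9 across -10.8 effort
```

View pics/s25.png

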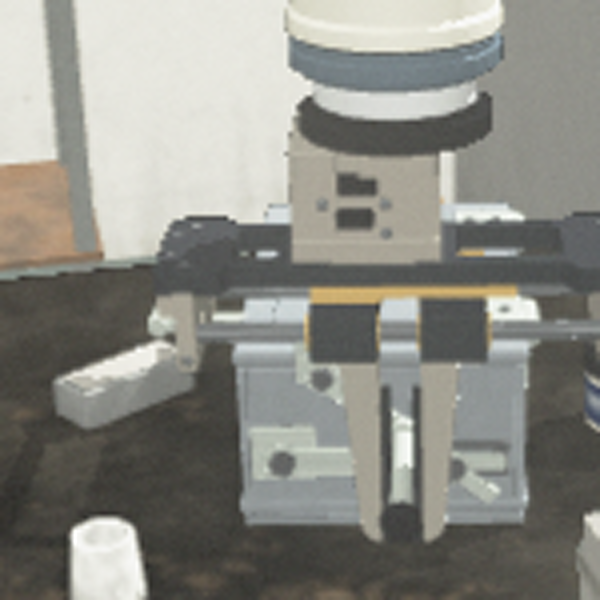

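```bash
python3 -m inch '0 0.003 -0.008 0 0 0 -1;0 0 0 0 0 0 -0.4;0 0 0 0 0 0 -0.4;0 0 0 0 0 0 -0.4;0 0 -0.1 0 0 0 -0.4;0 0 -0.3 0 0 0 -0.4;0 0 -0.4 0 0 0 -0.4;0 0 -0.4 0 0 0 -0.4;-0.2 0 -0.3 0 0 0 -0.4;-0.35 0 0 0 0 0 -0.4;-0.35 0 0 0 0 0 -0.4;-0.35 0 0 0 0 0 -0.4;0 0 0 0 0 0 -0.4;0 0 0 0 0 0 -0.4'; python3 -c "
from h import *
hd()
crop('side','pics/s26.png',220,180,190,140,4)
im=snapshot('top')[:,:,::-1];cv2.imwrite('pics/t26.png',im)"
```

```text
time_s: 27.5
position: [0.4741, -0.0964, 0.2343]
tool_rot: [0.0, 0.79, 0.613, 0.0]
contact_force: [-0.1, 0.6, -0.3]
width: 0.0275
t 27.5 tcp case [  12.2 -314.2  234.3] F case [-0.3  0.5 -0.3] M [-0.12  0.05 -0.02] w 27.5
rel [   2.  -151.2  103.6] along -0.4 across -0.0 effort
```

View pics/s26.png

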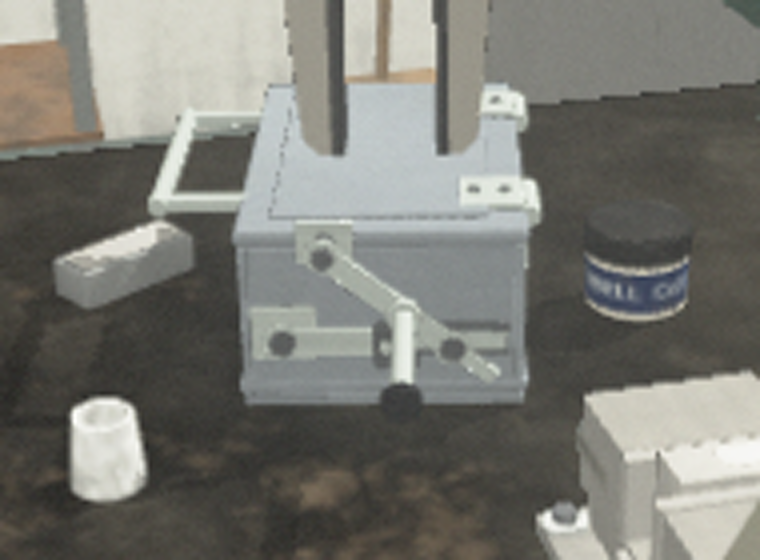

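View pics/t26.png

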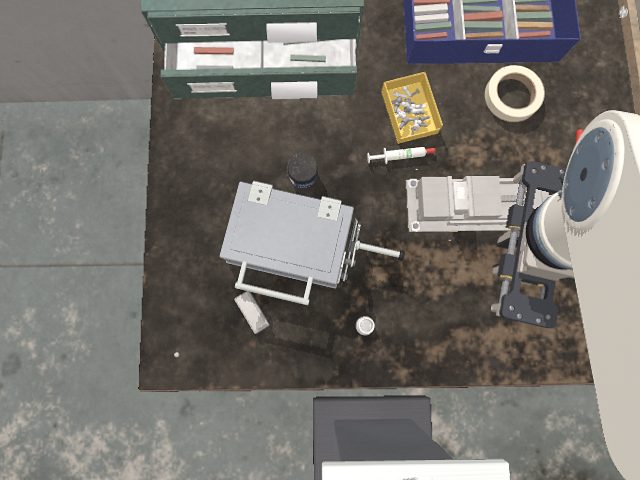

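The scene looks the same as at the start: the lid is shut with its bar at top pixels (237,285) and (307,302), and the oilstone, cup and jar stand where they did. The arm is clear of everything.

```bash
python3 -c "
from bench import arm
print(arm.job_done())"
```

```text
the job is handed in; nothing more can be done
None
```

The whole sequence went through, and I handed the job in at about 27.5 s of the 72 s allowed.

**Raising and locking:** I lifted the lid by its bar until the stay pulled tight, at about 14 N on the bar (roughly 27 N on the stay, against a limit of 45 N). I then lowered it until the locked stay carried it, at a lid angle of about 1.19–1.20 rad. With the gripper open and raised clear, the stay alone held the lid.

**Releasing and closing:** I gripped the side handle, pulled the stay about 10 mm out of its lock and folded the knee. I then lowered the lid slowly until it pressed shut (about +8 N upward on the tool), let go and moved away.

**Last checks:**
- **Lid:** the final side and top pictures match the ones from the start. The lid is shut and the stay is fully folded.
- **Bystanders:** the oilstone, cup and jar stand at the same pixels as before.
- **Robot:** the contact force is near zero and the arm is clear.

**Disagreements:**
- **Bar:** the tool sat about 3–4 mm further out than the text's bar circle, probably because the grip slipped a little. This built up about 25 N of radial force on the bar for a moment, which I relieved.
- **Handle:** it came to rest about 4 mm lower than my model predicted, again probably grip slip.
- **Knee angle:** at full pull, the picture read about 1° short of straight, within measuring error. The lid then seated on the lock, so I take it that the knee was straight.

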